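# Flip the probe port open with a palette knife and hold a core probe centred in it

### The job

With the palette knife, lever up the snug flip cap of the probe port on the pan's lid until it snaps open (keep the gripper itself off the cap), and lay the knife back down flat on the bare counter. Then take the probe out of its stand and lower its stem upright down the middle of the port's guide hole, touching neither the port, the lid nor the cap, until the black ring on the stem is level with the mouth. Finish while holding it there, still and centred; leave the other kitchen things where they are.

Things in the scene. Friction and masses are not known exactly. Their poses are not given: they have to be found in the camera images.
- port_mouth (a point): Centre of the guide hole's mouth, 97 mm above the counter: top of a grey collar (34 mm across) on the lid of a small fixed pan. The hole is 16 mm wide, 60 mm deep, open below. x: from the lifting tab across the hole to the cap's hinge (away from the robot when the pan stands square); z up. Lid top 70 mm high, 162 by 176 mm, front edge 46 mm before the hole; loop handle 92 mm high, 80 mm behind.
- cap (a joint): Cap's hinge angle, rad: 0 shut, 2.1 fully open (tab rises). Hinge 22 mm behind the hole's centre (+x of port_mouth), at mouth height, axis along y. Over-centre snap: resists with about 2.5 N at the tab when shut, nothing at 0.5 rad; beyond that it swings open by itself within about 1.5 s and stays. Open, it leans back behind the hole, up to 60 mm above the mouth.
- tab_end (a point): Middle of the free end of the cap's lifting tab, on its underside; moves with the cap (a grey 36 mm disc, 5 mm thick, on the collar). The tab is 20 mm wide, 4 mm thick; shut, it stands out level 25 mm beyond the collar towards -x of port_mouth, 28 mm above the lid, its end 42 mm from the hole's centre.
- knife_grip (a point): Palette knife lying loose on the counter, 220 mm long, 0.09 kg: black handle 110 mm long, 20 mm wide, 26 mm tall; flat steel blade 22 mm wide, 3 mm thick, at half the handle's height. This point is in the handle at half its height, 30 mm behind its front end, near the balance point. x points along the blade to the tip, z up.
- knife_tip (a point): Middle of the blade's end, 140 mm ahead of knife_grip along x, at the same height (13 mm when it lies on the counter).
- probe_grip (a point): Core probe, 70 g, one rigid piece upright in its stand: white round handle 22 mm across, 70 mm tall; under it a flange 30 mm wide, 6 mm thick; under that a bare steel stem 6 mm across, 90 mm long. This point is the handle's centre, 131 mm above the stem's tip, 35 mm below the top. z points up along the probe.
- probe_mark (a point): The black ring on the stem, on the probe's axis, 45 mm above its tip.
- probe_tip (a point): The lower end of the stem, on the probe's axis.
- stand_top (a point): Centre of the top of the probe's stand: a fixed upright steel tube 44 mm across, top 105 mm above the counter, 18 mm hole, on a round foot 90 mm across. The probe's flange rests on this top and lifts straight out (tip 15 mm above the counter at the start).
- jar: Bystander: closed jar with a red cap, 64 mm across, 100 mm tall; origin under its base.
- oil: Bystander: amber bottle, 60 mm across, 200 mm tall; origin under its base.
- cup: Bystander: white mug, 76 mm across, 90 mm tall; origin under its base.
- spoon: Bystander: long spoon lying on the counter; origin at its middle.
- brush: Bystander: pastry brush lying on the counter; origin at its middle.
- ramekin: Bystander: small white bowl, 68 mm across, 34 mm tall; origin under its base.
- cutter: Bystander: thin steel cutter ring, 70 mm across, 40 mm tall; origin under its centre.
Not all that is in view belongs to the job. What is meant by the part that bears knife_grip is not blue, and is the smaller of those in its own colour.

How it is judged:
On the way, in this order (a step that is already met when the one before it is completed fails the run):
1. the knife is lifting the cap (contact force between knife and cap above 0.2 N and value of joint cap above 0.1 rad).
2. the cap has snapped open (value of joint cap above 1.8 rad), for 0.2 s.
3. the knife lies flat on the counter, let go (height (world z) of each of knife_grip, knife_tip below 0.022 m and linear speed of knife below 0.02 m/s and contact force between the fingers and knife below 0.1 N), for 0.2 s.
4. the probe is lifted clear of its stand in the gripper (height (world z) of probe_tip above 0.112 m and contact force between the fingers and probe above 1 N), for 0.1 s.
At the end, for the whole second after the job is handed in: Gripper holds the probe, touching no pan, port or cap: ring within 8 mm of the mouth's height and 3 mm of the hole's axis, tip within 4 mm of it, tilt under 0.08 rad, under 20 mm/s; cap beyond 1.8 rad; knife at rest flat on the counter (grip point, tip under 22 mm), untouched (all of step 3 and horizontal distance between probe_mark and port_mouth below 0.003 m and horizontal distance between probe_tip and port_mouth below 0.004 m and z of probe_mark in the frame of port_mouth between -0.008 and 0.008 m and angle between probe_grip's own z axis and vertical below 0.08 rad and contact force between the fingers and probe above 1 N and contact force between probe and pan below 0.2 N and linear speed of probe below 0.02 m/s and value of joint cap above 1.8 rad and contact force between the arm and knife below 0.1 N); the arm keeps its last pose, push and grip.
It fails at once if the probe touches the port, lid, pan or cap (contact force between probe and pan above 0.3 N).
It fails at once if the gripper or arm pushes on the cap (contact force between any of the fingers, the arm and cap above 1 N).
It fails at once if a bystander is moved by more than 30 mm (distance of any of jar, oil, cup, spoon, brush, ramekin, cutter from where it was at the start of the episode above 0.03 m).
It also fails if it takes over 70 s, if anything falls off the work surface, if the arm or the gripper's body presses on something with over 40 N, if the wrist force passes 120 N, or if a joint passes its speed limit or range.

### The arm

A 7-joint arm with a two-finger parallel gripper is mounted at the origin on the work surface. World frame = base frame: x ahead of the robot, y to its left, z up, the work surface at z = 0. Lengths are in m, angles in rad, forces in N, time in s.
With the tool pointing down it reaches from about 0.35 to 0.9 m from the base axis. Payload 19.9 kg.
Tool frame: the origin (TCP) lies at the very end of the fingers, on their centre line; the grasp point (between the pads) lies 19 mm behind it; z points along the fingers, y is the direction in which the jaws open and shut (so a half turn about z gives the same grasp; the last joint's range is limited). The gripper opens to 85 mm and grips with 20 to 120 N. Pads are 22 mm wide; open, the fingers measure 114 mm over their backs; the gripper's body (76 mm by 85 mm) begins 54 mm behind the grasp point. The pads swing forward as they close: fully open they stand 13 mm farther back than shut.
Start: joints at [1.161, 0.417, -0.01, 1.614, 0.005, 1.111, -0.053], TCP at [0.225, -0.583, 0.197] pointing down, gripper open.
Joint ranges: [-2.81, 2.81], [-0.39, 2.02], [-1.27, 1.25], [0.06, 2.57], [-1.19, 4.33], [0.19, 2], [-2.82, 2.82]. Speed limits (rad/s): [1.89, 1.89, 2.39, 2.39, 3.01, 3.01, 3.01].

### API

Orientations are given as a unit quaternion [x, y, z, w].
In Python, from rig import monitor, snapshot, env gives the robot as it stands. The module is installed in compiled form; this text tells all that it offers.
- The arm moves only by the tool step_arm, never from a script. Its argument "rows" is a list of rows, each an object with "slide": the shift along the tool's x, y, z in cm, a list of three; "rotation": the turn, a rotation vector about the tool's x, y, z in degrees, a list of three; "fingers": the closure, from 0 (fully open) to 1 (shut). A call has 1 to 10 rows; each row is the pose to reach, as a shift and turn from the pose commanded when the call began, along the tool's axes at that moment; what a row does not reach only later rows make up. A row lasts 1/12 s, in which the tool goes at most 41.7 mm and 7.16 degrees, less where a joint would pass 70% of its speed; a pose out of reach is approached as far as the arm can. A call with a gripper value outside its range is refused whole. The fingers move at their own pace and stop on an object; "force" is the grip in N (left out, the last holds). Time passes only in rows, so rows that repeat a pose let the fingers close. It gives the time, the measured TCP pose, the force and the opening at its end, in the units of the state.
- monitor.get_state(): the state, without advancing time (a new reading comes with each control period).
- snapshot(name): name is "scene" or "top"; returns a dict with "image" (420x560x3 uint8, blue, green, red), "camera_matrix" (3x3 intrinsics, pixels), "rvec" (rotation vector, rad) and "tvec" (3), from world to camera coordinates, as OpenCV has them. Camera axes: x right, y down, z forward; pixel columns grow to the right and rows downward; lengths in m; the calibration is good to about 2 mm. A picture is of the moment at which its call begins. There is no depth.
- env.job_done(): hands the job in, once; it reports no verdict.
The state is a dict: "t": time; "q": joint angles; "joint_vel": joint speeds; "tau": joint torques, N m; "tcp_pos": TCP position; "eef_rot": TCP orientation; "contact_force": force on the tool from outside, world axes, zero at the start; "wrist_torque": the same for the moment, N m; "finger_gap": finger opening in m.
Only numpy, scipy, OpenCV 4.12 (cv2) and the standard library are available. Lean on these libraries where they do the work, as an engineer would, in place of code of your own. Each camera call takes 0.05 s, during which the arm holds its last target. There are 200 camera calls.

## Working session

There is one attempt and no reset: what is moved stays moved. The work goes in short steps, Python scripts to look and compute and a tool call to move; the robot and the scene stay as the last step left them, time stands still between calls to the robot, and variables do not carry over. Pictures are saved under pics/ and viewed, about 8 in all and at most 12, crops included, and the job is handed in when it is done.

Besides the shell and the picture viewer there is one more tool, called after "Emit:" as name([rows], argument=value, ...), one row to a line, values as JSON. step_arm: Moves the arm, as the interface text tells. Its arguments: {"type":"object","properties":{"rows":{"type":"array","items":{"type":"object","properties":{"slide":{"type":"array","items":{"type":"number"}},"rotation":{"type":"array","items":{"type":"number"}},"fingers":{"type":"number"}}}},"force":{"type":"number"}},"required":["rows"]}

```bash
mkdir -p pics; cat > h.py <<'E'
import numpy as np, cv2, json
from rig import monitor, snapshot, env
from scipy.spatial.transform import Rotation as R
def snap(cam,name):
    s=snapshot(cam); cv2.imwrite(f'pics/{name}.png',s['image'])
    np.savez(f'pics/{name}.npz',K=s['camera_matrix'],r=s['rvec'],t=s['tvec']); return s['image']
def cam(name):
    d=np.load(f'pics/{name}.npz'); return d['K'],cv2.Rodrigues(d['r'])[0],d['t'].reshape(3)
def back(name,u,v,z):
    K,Rm,t=cam(name); c=-Rm.T@t; d=Rm.T@np.linalg.inv(K)@[u,v,1]; return c+d*(z-c[2])/d[2]
def proj(name,P):
    K,Rm,t=cam(name); p=K@(Rm@np.asarray(P,float)+t); return p[:2]/p[2]
E
python3 - <<'E'
from h import *
a=snap('scene','s0');b=snap('top','t0')
cv2.imwrite('pics/t0b.png',cv2.resize(b,(800,600),interpolation=cv2.INTER_CUBIC));cv2.imwrite('pics/s0b.png',cv2.resize(a,(800,600),interpolation=cv2.INTER_CUBIC))
for n in('s0','t0'):
    K,Rm,t=cam(n);print(K,-Rm.T@t,Rm)
print(monitor.get_state())
E
```

```text
[[419.19785266   0.         280.21309431]
 [  0.         419.19785266 210.69693479]
 [  0.           0.           1.        ]] [0.98152125 0.77529198 0.86277657] [[-0.83737101  0.54658471 -0.00741202]
 [ 0.35944407  0.54035353 -0.76080091]
 [-0.41183704 -0.63973683 -0.64894302]]
[[397.6744378    0.         283.80993948]
 [  0.         397.6744378  208.65290116]
 [  0.           0.           1.        ]] [0.29902391 0.00335675 1.36315236] [[-0.01206642 -0.9997094  -0.02086892]
 [-0.98699333  0.01525369 -0.16003593]
 [ 0.16030775  0.01866642 -0.98689057]]
{'t': 0.1, 'q': array([ 1.1614999 ,  0.41792915, -0.01032038,  1.61408802,  0.00470077,
        1.11070663, -0.05303112]), 'joint_vel': array([ 0.00049906, -0.00342918,  0.00081218, -0.00270843, -0.00062756,
        0.00027747, -0.00092519]), 'tau': array([ 2.61417852e-03, -8.65818286e+01,  6.80884011e-01, -4.35633945e+01,
        1.91219238e-02,  4.91456129e-03,  2.57963012e-05]), 'tcp_pos': array([ 0.22460092, -0.58288256,  0.1962244 ]), 'eef_rot': array([ 9.83138814e-01,  1.82859965e-01, -1.40114709e-04, -5.35592315e-04]), 'contact_force': array([-0.04992974, -0.00342177,  0.49179816]), 'wrist_torque': array([-0.02038201,  0.01408477,  0.01789929]), 'finger_gap': 0.08534917642927722}
```

View pics/t0b.png

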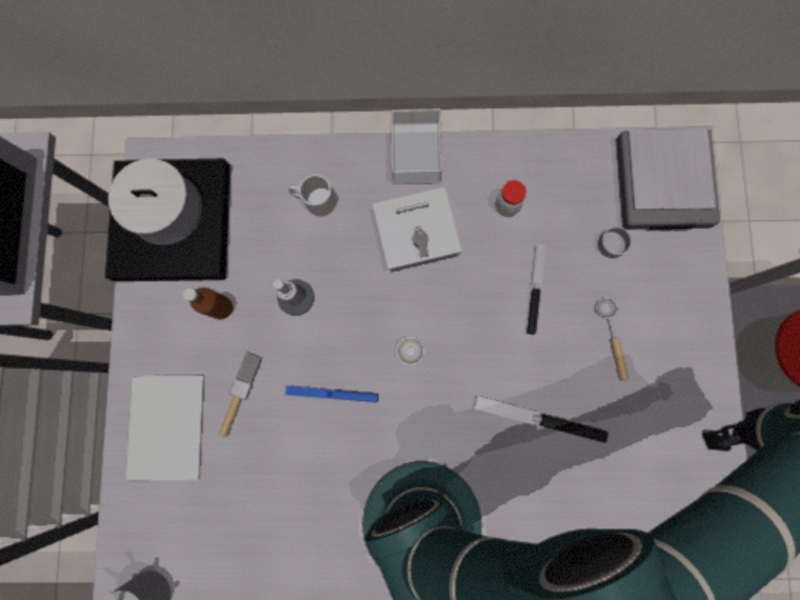

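View pics/s0b.png

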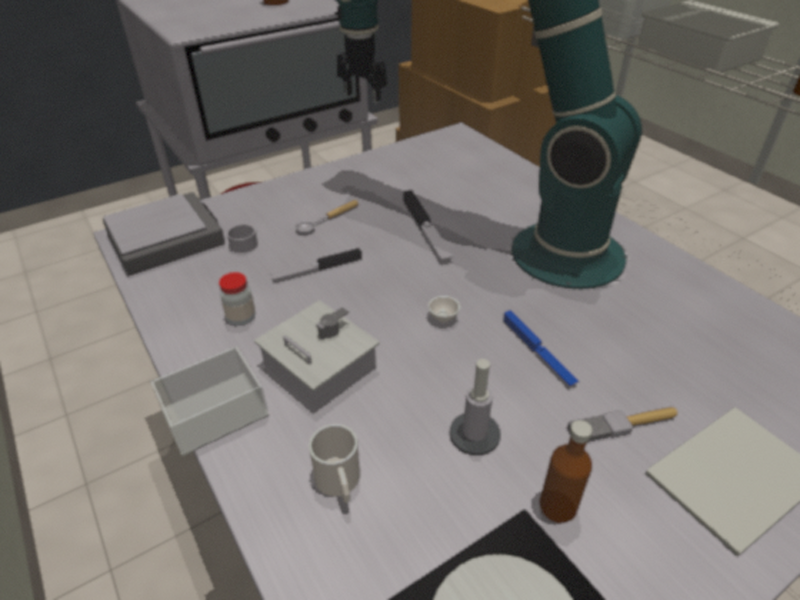

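The top view shows the small black knife at about (535,290), the pan at (417,230), the stand at (293,295) and a larger black knife at (540,418). In the scene view the cap is at about (330,325), the probe at (480,400) and the knife at (320,265). Next, close crops.

```bash
python3 - <<'E'
from h import *
s=cv2.imread('pics/s0.png');t=cv2.imread('pics/t0.png')
def crop(im,x,y,w,h): return cv2.resize(im[y:y+h,x:x+w],(400,300),interpolation=cv2.INTER_CUBIC)
m=np.vstack([np.hstack([crop(t,255,130,80,60),crop(s,170,200,110,82)]),np.hstack([crop(t,335,165,100,75),crop(s,300,245,60,80)[:, :]])])
cv2.imwrite('pics/m0.png',m)
E
```

```text
(no output)
```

View pics/m0.png

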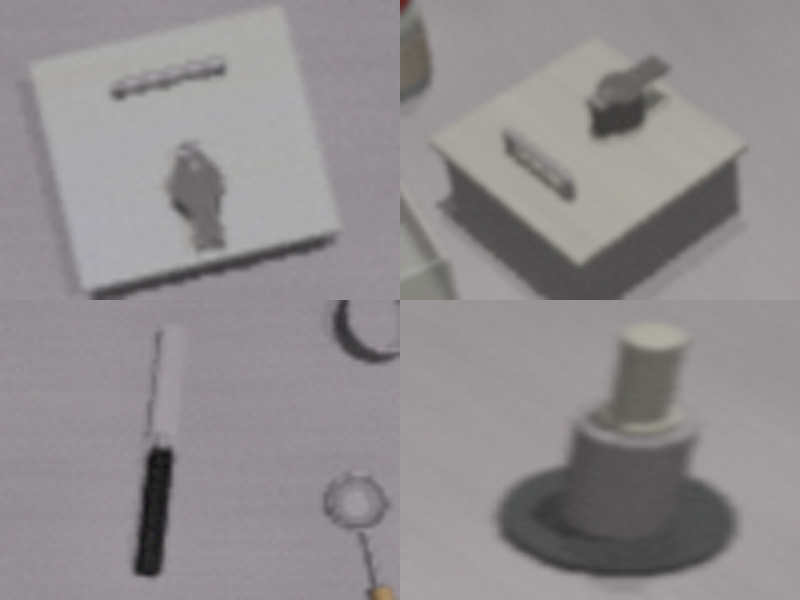

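```bash
cat > fit.py <<'E'
from h import *
from scipy.optimize import least_squares
T=lambda u,v:(255+u/5,130+v/5)
S=lambda u,v:(170+u/3.636,200+v*82/300)
tops=[T(30,65),T(280,5),T(340,235),T(88,292)]   # back-left, back-right, front-right, front-left
for q in tops: print(back('t0',*q,.07).round(4))
ss=[S(180,265),S(30,146),S(195,40),S(348,148)]
for q in ss: print('s',back('s0',*q,.07).round(4))
def rot(a):return np.array([[np.cos(a),-np.sin(a)],[np.sin(a),np.cos(a)]])
def f(p,dx=162,dy=176):
    c=[(dx-46,dy/2),(dx-46,-dy/2),(-46,-dy/2),(-46,dy/2)]
    r=[]
    for (a,b),t,s in zip(c,tops,ss):
        P=np.r_[rot(p[2])@[a,b]+p[:2],.07]
        r+=list(proj('t0',P)-t)+list(proj('s0',P)-s)
    return np.array(r)
for d in((162,176),(176,162)):
    o=least_squares(f,[.62,0,.1],args=d);print(o.x,o.fun.round(1))
p=least_squares(f,[.62,0,.1]).x
for n,l in(('tab',(-42,0,.095)),):pass
for l in[(-.042,0,.0945),(-.017,0,.0945),(.018,0,.102)]:
    P=np.r_[rot(p[2])@l[:2]+p[:2],l[2]];print(l,P.round(4),'top tile',((proj('t0',P)-[255,130])*5).round(),'scene tile',((proj('s0',P)-[170,200])*3.64).round()+[400,0])
# knife
K=lambda u,v:(335+u/4,165+(v-300)/4)
ti=back('t0',*K(172,327),.0145);bu=back('t0',*K(148,573),.026);fr=back('t0',*K(160,450),.026)
print('knife',ti,bu,fr,np.linalg.norm(ti-bu))
# probe
Q=lambda u,v:(300+(u-400)*60/400,245+(v-300)*80/300)
print('probe top s',back('s0',*Q(654,337),.181),'stand top s',back('s0',*Q(635,430),.105),'foot s',back('s0',*Q(618,520),.008))
print('probe top t',back('t0',280*.7,287*.7,.181))
E
python3 fit.py
```

```text
[0.7357 0.1024 0.07  ]
[ 0.7749 -0.0678  0.07  ]
[ 0.6139 -0.104   0.07  ]
[0.5779 0.0643 0.07  ]
s [0.7336 0.1083 0.07  ]
s [ 0.7742 -0.057   0.07  ]
s [ 0.6164 -0.0968  0.07  ]
s [0.5784 0.0755 0.07  ]
[-5.97308509  2.80426452  0.22616751] [-2623.2 -1856.6   100.   -423.7  1048.4 -2358.1  4092.7  -456.  -6818.9
 -2121.6   -82.8  -350.5  3579.8 -3270.3 -2172.7  -388.3]
[-1.24374632  0.52499627  0.16642655] [-1901.9 -1985.1   208.4  -424.7   958.4 -2361.4  3314.7  -440.6 -6118.9
 -2190.1   -58.1  -350.5  4081.1 -3419.5 -1841.7  -390.6]
(-0.042, 0, 0.0945) [-6.014   2.7948  0.0945] top tile [-18154.  44480.] scene tile [5894. -574.]
(-0.017, 0, 0.0945) [-5.9897  2.8005  0.0945] top tile [-17946.  43722.] scene tile [5915. -569.]
(0.018, 0, 0.102) [-5.9555  2.8083  0.102 ] top tile [-18112.  43751.] scene tile [5956. -569.]
knife [ 0.64280466 -0.29969156  0.0145    ] [ 0.42798865 -0.26648612  0.026     ] [ 0.53262248 -0.28160769  0.026     ] 0.21767123888079662
probe top s [0.52434944 0.30156638 0.181     ] stand top s [0.52921707 0.30692066 0.105     ] foot s [0.52524621 0.30388095 0.008     ]
probe top t [0.5190128  0.29204077 0.181     ]
```

```bash
cat > fit2.py <<'E'
from h import *
exec(open('fit.py').read().split('for q in tops')[0].split('import least_squares')[1])
from scipy.optimize import least_squares
ss=[S(180,265),S(30,146),S(195,40),S(348,148)]
def sub(im,pts,w=4):
    g=cv2.cvtColor(cv2.imread(im),cv2.COLOR_BGR2GRAY)
    return cv2.cornerSubPix(g,np.float32(pts).reshape(-1,1,2),(w,w),(-1,-1),(3,50,.01)).reshape(-1,2)
tops2=sub('pics/t0.png',tops);ss2=sub('pics/s0.png',ss)
print((tops2-tops).round(1).tolist(),(ss2-ss).round(1).tolist())
def rot(a):return np.array([[np.cos(a),-np.sin(a)],[np.sin(a),np.cos(a)]])
c=[(.116,.088),(.116,-.088),(-.046,-.088),(-.046,.088)]
def f(p,m):
    r=[]
    for (a,b),t,s in zip(c,tops2,ss2):
        P=np.r_[rot(p[2])@[a,b]+p[:2],.07]
        if 't' in m:r+=list(proj('t0',P)-t)
        if 's' in m:r+=list(proj('s0',P)-s)
    return np.array(r)
for m in('ts','t','s'):
    o=least_squares(f,[.62,0,.1],args=(m,));print(m,o.x,o.fun.round(1))
# gripper TCP
P=[.2246,-.5829,.197];print('TCP',proj('t0',P)/.7,proj('s0',P)/.7)
E
python3 fit2.py
python3 - <<'E'
from h import *
s=cv2.imread('pics/s0.png');t=cv2.imread('pics/t0.png')
def crop(n,im,pts,x,y,w,h):
    k=400/w;o=cv2.resize(im[y:y+h,x:x+w],(400,int(h*k)),interpolation=cv2.INTER_CUBIC)
    for P in pts:
        p=(proj(n,P)-[x,y]+.5)*k;cv2.drawMarker(o,tuple(int(a) for a in p),(0,0,255),0,12,1)
    return o
X=[[.2246,-.5829,.197],[.2246,-.5829,.25]]
Y=[[.5217,.2968,.181],[.5217,.2968,.105]]
m=np.vstack([np.hstack([crop('t0',t,X,480,270,80,60),crop('s0',s,X,220,20,80,60)]),np.hstack([crop('t0',t,Y,170,180,60,45),crop('s0',s,Y,300,245,80,60)])])
cv2.imwrite('pics/m1.png',m)
E
```

```text
[[-1.0, 0.3], [-2.9, -1.9], [-1.0, -0.7], [-0.5, 0.2]] [[-0.7, -0.3], [-0.8, -1.8], [-0.4, -1.1], [-0.0, 0.0]]
ts [ 0.64205058 -0.0044164   0.23231518] [-0.6  0.   0.3  0.3  1.6  1.8 -0.4  0.6 -0.1 -0.4 -0.6  0.6 -1.4  0.
 -0.5 -1.2]
t [ 0.64352405 -0.0055353   0.25278499] [-0.9  0.3  1.1  1.1  0.4 -1.4 -0.7  0.1]
s [ 0.64107301 -0.00353974  0.21537769] [-0.2  0.3  0.1  0.   0.4  0.5 -0.2 -0.8]
TCP [713.33112034 424.56065343] [361.83005022 115.52716702]
```

View pics/m1.png

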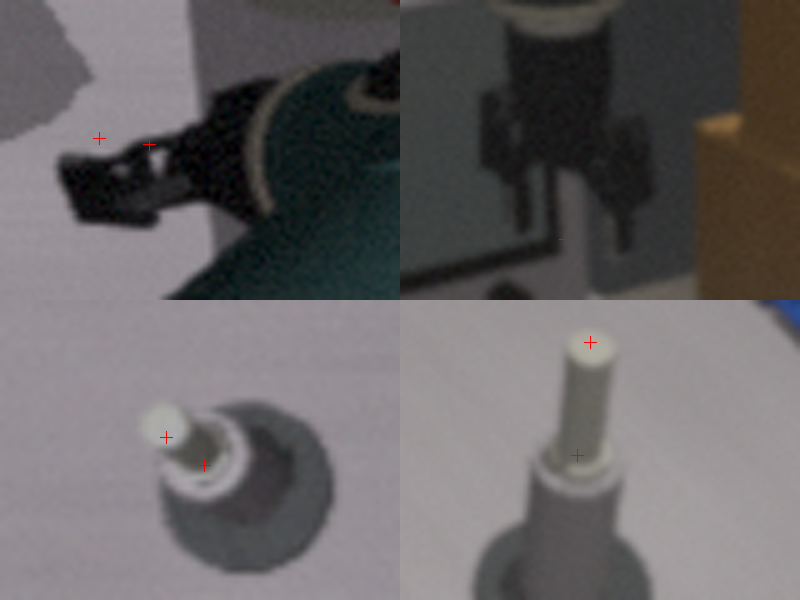

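```bash
cat >> h.py <<'E'
def to(x,y,z,yaw,tilt=None):
    """slide (cm) and rotation (deg) from the present pose to TCP xyz, tool down with tool x at yaw (deg)"""
    s=monitor.get_state(); R0=R.from_quat(s['eef_rot']); a=np.radians(yaw)
    Rt=R.from_matrix(np.array([[np.cos(a),np.sin(a),0],[np.sin(a),-np.cos(a),0],[0,0,-1]]))
    d=R0.inv().apply(np.array([x,y,z])-s['tcp_pos'])*100
    rv=(R0.inv()*Rt).as_rotvec(degrees=True)
    print('t',round(s['t'],2),'tcp',s['tcp_pos'].round(4),'gap',round(s['finger_gap'],4),'slide',d.round(2),'rot',rv.round(2))
E
python3 -c "
from h import *
to(.507,-.279,.12,-8.8);to(.507,-.279,.02,-8.8)"
```

```text
t 0.1 tcp [ 0.2246 -0.5829  0.1962] gap 0.0853 slide [ 37.28 -18.19   7.64] rot [-6.000e-02  2.000e-02  2.987e+01]
t 0.1 tcp [ 0.2246 -0.5829  0.1962] gap 0.0853 slide [ 37.28 -18.18  17.64] rot [-6.000e-02  2.000e-02  2.987e+01]
```

Emit:
step_arm([
  {"slide": [37.3, -18.2, 7.6], "rotation": [0, 0, 29.9], "fingers": 0},
  {"slide": [37.3, -18.2, 7.6], "rotation": [0, 0, 29.9], "fingers": 0},
  {"slide": [37.3, -18.2, 7.6], "rotation": [0, 0, 29.9], "fingers": 0},
  {"slide": [37.3, -18.2, 7.6], "rotation": [0, 0, 29.9], "fingers": 0},
  {"slide": [37.3, -18.2, 7.6], "rotation": [0, 0, 29.9], "fingers": 0},
  {"slide": [37.3, -18.2, 7.6], "rotation": [0, 0, 29.9], "fingers": 0},
  {"slide": [37.3, -18.2, 7.6], "rotation": [0, 0, 29.9], "fingers": 0},
  {"slide": [37.3, -18.2, 7.6], "rotation": [0, 0, 29.9], "fingers": 0},
  {"slide": [37.3, -18.2, 7.6], "rotation": [0, 0, 29.9], "fingers": 0},
  {"slide": [37.3, -18.2, 7.6], "rotation": [0, 0, 29.9], "fingers": 0},
])

```text
t: 0.93
tcp_pos: [0.4973, -0.2892, 0.1232]
eef_rot: [0.997, -0.077, -0.0, -0.0]
contact_force: [0.7, -0.2, 0.6]
finger_gap: 0.0853
```

Emit:
step_arm([
  {"slide": [0, 0, 0], "fingers": 0},
  {"slide": [0, 0, 0], "fingers": 0},
])

```text
$.rows[0]: bad value
```

```bash
python3 -c "
from h import *
to(.507,-.279,.004,-8.8)"
```

```text
t 0.93 tcp [ 0.4973 -0.2892  0.1232] gap 0.0853 slide [ 0.8  -1.16 11.92] rot [-0.01  0.02 -0.03]
```

Emit:
step_arm([
  {"slide": [0, 0, 0], "rotation": [0, 0, 0], "fingers": 0},
  {"slide": [0, 0, 0], "rotation": [0, 0, 0], "fingers": 0},
])

```text
t: 1.1
tcp_pos: [0.4976, -0.2884, 0.1229]
eef_rot: [0.997, -0.075, -0.001, -0.001]
contact_force: [-0.2, -1.2, -0.1]
finger_gap: 0.0855
```

```bash
python3 - <<'E'
from h import *
to(.507,-.279,.004,-8.8)
s=snap('scene','s1');t=snap('top','t1')
def crop(n,im,pts,x,y,w,h):
    k=400/w;o=cv2.resize(im[y:y+h,x:x+w],(400,int(h*k)),interpolation=cv2.INTER_CUBIC)
    for P in pts:
        p=(proj(n,P)-[x,y]+.5)*k;cv2.drawMarker(o,tuple(int(a) for a in p),(0,0,255),0,12,1)
    return o
st=monitor.get_state()['tcp_pos']
u=np.array([.988,-.153,0]);g=np.array([.507,-.2787,.013])
X=[st,g,g+.14*u,g-.08*u]
m=np.hstack([crop('t1',t,X,330,160,90,120),crop('s1',s,X,165,100,120,160)])
cv2.imwrite('pics/m2.png',m)
E
```

```text
t 1.1 tcp [ 0.4976 -0.2884  0.1229] gap 0.0855 slide [ 0.8  -1.06 11.89] rot [-0.07  0.06  0.22]
```

View pics/m2.png

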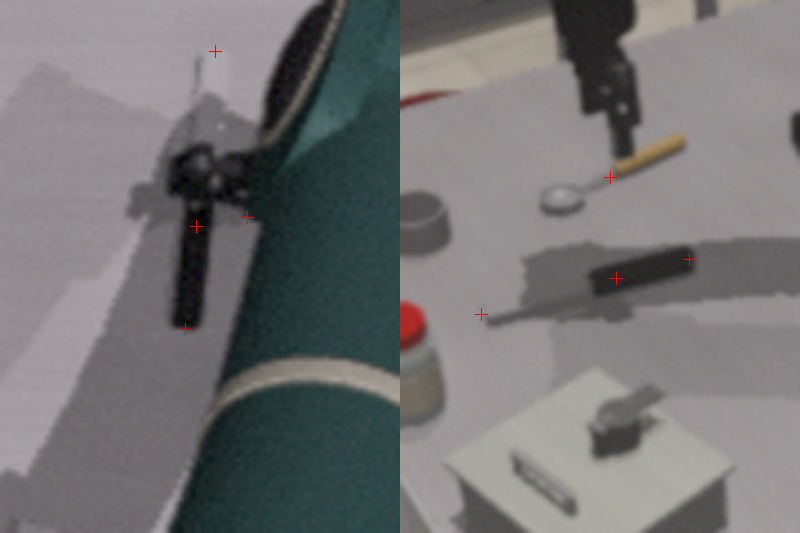

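```bash
python3 - <<'E'
from h import *
s=monitor.get_state();p=s['tcp_pos'];M=R.from_quat(s['eef_rot']).as_matrix()
for n,(x,y,k) in {'t1':(330,160,400/90),'s1':(165,100,400/120)}.items():
    for q in([0,-.043,-.013],[0,.043,-.013],[0,-.055,-.013],[0,-.043,-.073]):
        print(n,q,((proj(n,p+M@q)-[x,y])*k).round()+([400,0] if n=='s1' else [0,0]))
im=cv2.imread('pics/s1.png')[85:185,200:300];cv2.imwrite('pics/c1.png',cv2.convertScaleAbs(cv2.resize(im,(600,600),interpolation=cv2.INTER_CUBIC),alpha=2,beta=20))
E
```

```text
t1 [0, -0.043, -0.013] [188. 204.]
t1 [0, 0.043, -0.013] [311. 221.]
t1 [0, -0.055, -0.013] [171. 202.]
t1 [0, -0.043, -0.073] [206. 189.]
s1 [0, -0.043, -0.013] [622. 186.]
s1 [0, 0.043, -0.013] [593. 143.]
s1 [0, -0.055, -0.013] [626. 193.]
s1 [0, -0.043, -0.073] [617. 131.]
```

View pics/c1.png

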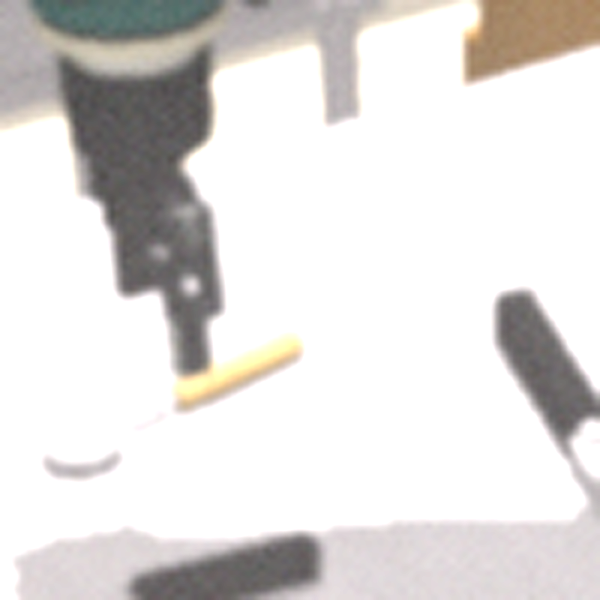

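Emit:
step_arm([
  {"slide": [0.8, -1.1, 3], "rotation": [0, 0, 0], "fingers": 0.5},
  {"slide": [0.8, -1.1, 6], "rotation": [0, 0, 0], "fingers": 0.5},
  {"slide": [0.8, -1.1, 7.3], "rotation": [0, 0, 0], "fingers": 0.5},
  {"slide": [0.8, -1.1, 7.3], "rotation": [0, 0, 0], "fingers": 0.5},
  {"slide": [0.8, -1.1, 7.3], "rotation": [0, 0, 0], "fingers": 0.5},
  {"slide": [0.8, -1.1, 7.3], "rotation": [0, 0, 0], "fingers": 0.5},
])

```text
t: 1.7
tcp_pos: [0.5062, -0.2825, 0.052]
eef_rot: [0.997, -0.078, 0.001, 0.0]
contact_force: [0.4, -0.3, -0.1]
finger_gap: 0.0424
```

```bash
python3 - <<'E'
from h import *
to(.507,-.279,.004,-8.8)
s=snap('scene','s2');t=snap('top','t2')
st=monitor.get_state();p=st['tcp_pos'];M=R.from_quat(st['eef_rot']).as_matrix();h=st['finger_gap']/2
def crop(n,im,pts,x,y,w,h):
    k=400/w;o=cv2.convertScaleAbs(cv2.resize(im[y:y+h,x:x+w],(400,int(h*k)),interpolation=cv2.INTER_CUBIC),alpha=1.7,beta=10)
    for P in pts:
        q=(proj(n,P)-[x,y]+.5)*k;cv2.drawMarker(o,tuple(int(a) for a in q),(0,0,255),0,12,1)
    return o
X=[p,p+M@[0,h,-.006],p+M@[0,-h,-.006]]
cv2.imwrite('pics/m3.png',np.hstack([crop('t2',t,X,345,175,60,80),crop('s2',s,X,200,110,75,100)]))
E
```

```text
t 1.7 tcp [ 0.5062 -0.2825  0.052 ] gap 0.0424 slide [ 0.02 -0.36  4.8 ] rot [ 0.04 -0.07 -0.11]
```

View pics/m3.png

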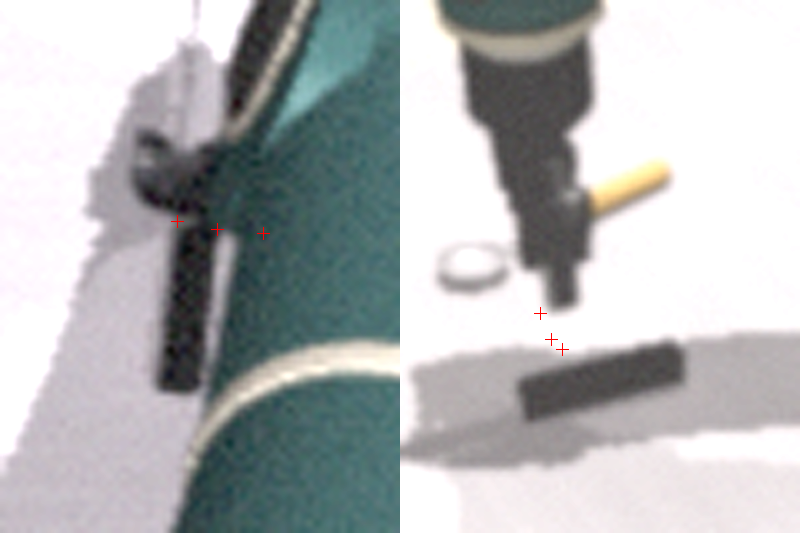

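```bash
python3 - <<'E'
from h import *
a=cv2.cvtColor(cv2.imread('pics/s2.png'),6).astype(int);b=cv2.cvtColor(cv2.imread('pics/s0.png'),6).astype(int)
print(a[158:180,222:240]);print((a-b)[160:180,222:240])
s=monitor.get_state();print(s['q'],s['tcp_pos'])
E
```

```text
[[ 88  54  39  41  45  42  43  40  41  44  46  54  69  98 128 141 147 144]
 [102  64  46  52  51  49  44  39  41  45  57  82 108 129 139 145 146 145]
 [122  94  80  78  73  63  52  41  40  41  67 102 129 141 144 146 146 146]
 [141 131 126 115  95  74  56  40  42  44  69 109 138 144 145 146 146 147]
 [145 143 142 135 110  81  57  43  43  45  65 108 139 146 145 146 145 146]
 [146 147 147 141 121  88  57  48  42  47  64 105 138 148 148 147 147 147]
 [147 147 146 142 126  90  63  45  42  44  62 100 136 146 147 149 146 149]
 [146 147 147 144 128  93  65  50  41  41  59 100 132 146 149 147 148 148]
 [144 146 145 144 131  99  70  53  45  50  68 104 135 146 149 148 148 148]
 [145 146 146 146 135 112  84  70  71  80  98 123 142 148 149 150 150 149]
 [146 144 146 147 142 129 109 106 110 120 132 141 147 149 150 150 148 149]
 [145 146 144 147 145 143 136 137 139 142 146 148 148 149 148 149 149 149]
 [147 145 146 146 145 145 147 147 148 149 149 148 148 148 151 149 151 149]
 [146 146 146 146 147 147 148 148 150 149 148 148 148 148 150 150 150 149]
 [147 147 147 146 147 147 146 149 149 149 150 150 
[... 1876 characters left out ...]
  3]
 [ -11   -7   -4   -4   -3   -2   -2    2    3    1    3    5    1   -3
    -3   -1   -2   -2]
 [ -33  -27  -24  -25  -25  -24  -15   -7   -4   -1   -2   -5  -11  -23
   -25  -23  -24  -20]
 [ -43  -42  -42  -42  -42  -41  -35  -29  -24  -26  -27  -25  -26  -39
   -37  -36  -32  -26]
 [ -46  -45  -44  -46  -44  -46  -44  -40  -40  -39  -39  -36  -31  -34
   -31  -27  -20  -12]
 [ -43  -45  -46  -44  -43  -43  -44  -41  -33  -32  -28  -25  -22  -17
   -12  -13   -9   -7]
 [ -46  -44  -45  -38  -35  -34  -34  -25  -20  -15  -14  -16  -13   -8
    -4   -9   -4   -6]]
[ 0.50618672  0.51322695 -0.06519513  1.84167449  0.04547989  0.78615986
 -1.30837468] [ 0.5064649  -0.28219543  0.05210095]
```

Emit:
step_arm([
  {"slide": [0, -0.4, 1.5], "rotation": [0, 0, 0], "fingers": 0.5},
  {"slide": [0, -0.4, 3], "rotation": [0, 0, 0], "fingers": 0.5},
  {"slide": [0, -0.4, 4], "rotation": [0, 0, 0], "fingers": 0.5},
  {"slide": [0, -0.4, 4.5], "rotation": [0, 0, 0], "fingers": 0.5},
  {"slide": [0, -0.4, 4.5], "rotation": [0, 0, 0], "fingers": 0.5},
])

```text
t: 2.22
tcp_pos: [0.5063, -0.2774, 0.0052]
eef_rot: [0.997, -0.077, -0.0, -0.0]
contact_force: [0.8, 0.3, 0.4]
finger_gap: 0.0429
```

```bash
python3 - <<'E'
from h import *
to(.507,-.279,.004,-8.8)
s=snap('scene','s3');t=snap('top','t3')
st=monitor.get_state();p=st['tcp_pos'];M=R.from_quat(st['eef_rot']).as_matrix();h=st['finger_gap']/2
print(st['contact_force'])
def crop(n,im,pts,x,y,w,h):
    k=400/w;o=cv2.convertScaleAbs(cv2.resize(im[y:y+h,x:x+w],(400,int(h*k)),interpolation=cv2.INTER_CUBIC),alpha=1.7,beta=10)
    for P in pts:
        q=(proj(n,P)-[x,y]+.5)*k;cv2.drawMarker(o,tuple(int(a) for a in q),(0,0,255),0,12,1)
    return o
X=[p,p+M@[0,h,-.006],p+M@[0,-h,-.006]]
cv2.imwrite('pics/m4.png',np.hstack([crop('t3',t,X,345,175,60,80),crop('s3',s,X,200,110,75,100)]))
E
```

```text
t 2.22 tcp [ 0.5063 -0.2774  0.0052] gap 0.0429 slide [0.09 0.14 0.12] rot [-0.01  0.05 -0.04]
[-0.24322153  0.16387009  0.55176946]
```

View pics/m4.png

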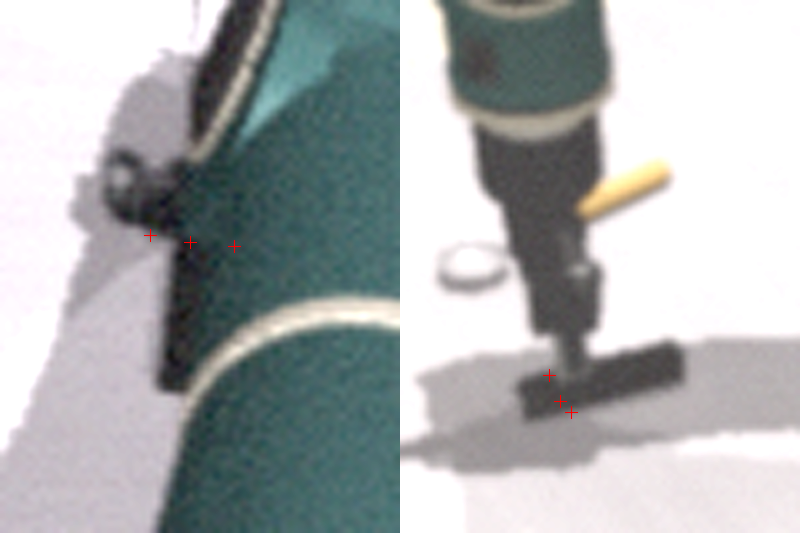

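Emit:
step_arm([
  {"slide": [0.1, 0, 0], "rotation": [0, 0, 0], "fingers": 1},
  {"slide": [0.1, 0, 0], "rotation": [0, 0, 0], "fingers": 1},
  {"slide": [0.1, 0, 0], "rotation": [0, 0, 0], "fingers": 1},
  {"slide": [0.1, 0, 0], "rotation": [0, 0, 0], "fingers": 1},
  {"slide": [0.1, 0, 0], "rotation": [0, 0, 0], "fingers": 1},
  {"slide": [0.1, 0, 0], "rotation": [0, 0, 0], "fingers": 1},
], force=20)

```text
t: 2.82
tcp_pos: [0.5076, -0.2776, 0.0058]
eef_rot: [0.997, -0.077, -0.0, -0.0]
contact_force: [0.1, 0.4, -0.1]
finger_gap: -0.0003
```

```bash
python3 - <<'E'
from h import *
s=snap('scene','s4');t=snap('top','t4')
a=cv2.cvtColor(s,6).astype(int)
np.set_printoptions(linewidth=250)
print(a[168:192,218:244])
p=monitor.get_state()['tcp_pos'];print(p,proj('s4',p),proj('s4',p+[0,0,.035]),proj('t4',p))
b=cv2.cvtColor(t,6).astype(int);print(b[196:222,352:380])
E
```

```text
[[146 147 145 146 146 142 128  90  57  43  39  39  40  38  47  55  77 113 137 149 150 149 148 149 149 149]
 [145 146 147 146 145 144 131 102  67  48  40  41  42  49  68  92 111 136 146 149 151 150 150 149 148 148]
 [147 147 146 147 145 143 134 107  76  59  46  39  42  57  91 121 138 147 149 150 151 150 150 147 148 149]
 [146 147 147 147 146 144 137 112  79  64  49  42  42  59  95 130 145 149 149 150 150 151 151 149 149 149]
 [148 146 147 146 147 144 140 118  83  68  50  39  39  55  93 128 146 150 150 150 151 150 151 150 151 148]
 [147 148 146 146 147 146 142 126  90  66  50  42  42  53  89 126 146 149 149 149 149 148 150 149 149 148]
 [148 148 148 146 146 148 143 128  91  70  56  44  42  51  87 126 145 149 149 150 150 149 148 143 143 141]
 [141 142 142 141 141 141 138 125  95  74  54  44  44  50  83 121 139 143 143 142 139 140 132 119 108 103]
 [120 120 120 119 121 118 116 107  88  76  61  54  54  60  81 101 114 116 116 112 105 102  94  78  66  56]
 [104 103 105 103 101 102 102  98  92  84  75  67  72  73  82  83  83  80  75  70  63  60  54  48  40  41]
 [101 100 100 100  99  99  99 
[... 3881 characters left out ...]
  31  26]
 [143 146 143 123  97  89  92  91  93 101 109 110 111 110 110 109  98  90  58  17  21  14  25  26  20  28  32  30]
 [144 144 143 118  94  91  91  87  93 105 111 110 111 111 110 109  99  88  52  21  17  15  22  28  28  27  28  31]
 [143 144 142 115  90  89  92  95 100 105 109 111 111 109 110 109  97  78  49  15  14  23  15  24  20  30  31  31]
 [145 145 139 114  94  89  90  99 105 110 109 109 110 111 107 109  97  78  46  18  23  27  23  27  19  26  28  36]
 [144 142 123  99  90  90 103 108 108 110 110 111 111 107 111 109  98  79  48   6  19  24  21  26  30  30  27  31]
 [146 144 117  95  94 102 109 112 112 108 108 113 112 110 108 109  98  67  40  14  22  26  19  23  30  31  32  31]]
```

Emit:
step_arm([
  {"slide": [0, 0, 0], "rotation": [0, 0, 0], "fingers": 0.5},
  {"slide": [0, 0, 0], "rotation": [0, 0, 0], "fingers": 0.5},
  {"slide": [0, 0, 0], "rotation": [0, 0, 0], "fingers": 0.5},
  {"slide": [0, 0, 0.3], "rotation": [0, 0, 0], "fingers": 0.5},
  {"slide": [0, 0, 0.6], "rotation": [0, 0, 0], "fingers": 0.5},
])

```text
t: 3.33
tcp_pos: [0.5077, -0.2776, -0.0004]
eef_rot: [0.997, -0.077, 0.0, 0.0]
contact_force: [-0.0, 0.2, 0.7]
finger_gap: 0.0427
```

Emit:
step_arm([
  {"slide": [0, 0, 0.2], "rotation": [0, 0, 0], "fingers": 0.5},
  {"slide": [0, 0, 0.4], "rotation": [0, 0, 0], "fingers": 0.5},
])

```text
t: 3.5
tcp_pos: [0.5075, -0.2774, -0.0047]
eef_rot: [0.997, -0.077, -0.0, -0.0]
contact_force: [0.4, 0.0, -0.6]
finger_gap: 0.0429
```

Emit:
step_arm([
  {"slide": [0, 0, 0.25], "rotation": [0, 0, 0], "fingers": 0.5},
  {"slide": [0, 0, 0.5], "rotation": [0, 0, 0], "fingers": 0.5},
  {"slide": [0, 0, 0.5], "rotation": [0, 0, 0], "fingers": 0.5},
])

```text
t: 3.75
tcp_pos: [0.5074, -0.2774, -0.0099]
eef_rot: [0.997, -0.077, -0.0, -0.0]
contact_force: [0.1, 0.8, 0.0]
finger_gap: 0.043
```

Emit:
step_arm([
  {"slide": [0, 0, 0.25], "rotation": [0, 0, 0], "fingers": 0.5},
  {"slide": [0, 0, 0.5], "rotation": [0, 0, 0], "fingers": 0.5},
  {"slide": [0, 0, 0.5], "rotation": [0, 0, 0], "fingers": 0.5},
])

```text
t: 4.0
tcp_pos: [0.5074, -0.2774, -0.0148]
eef_rot: [0.997, -0.077, -0.0, -0.0]
contact_force: [0.3, 0.7, -0.7]
finger_gap: 0.0427
```

Emit:
step_arm([
  {"slide": [0, 0, 0.25], "rotation": [0, 0, 0], "fingers": 0.5},
  {"slide": [0, 0, 0.5], "rotation": [0, 0, 0], "fingers": 0.5},
  {"slide": [0, 0, 0.5], "rotation": [0, 0, 0], "fingers": 0.5},
])

```text
t: 4.25
tcp_pos: [0.5074, -0.2774, -0.0198]
eef_rot: [0.997, -0.077, -0.0, -0.0]
contact_force: [0.1, -0.1, -0.4]
finger_gap: 0.0425
```

```bash
python3 - <<'E'
from h import *
s=snap('scene','s5');t=snap('top','t5')
st=monitor.get_state();p=st['tcp_pos'];M=R.from_quat(st['eef_rot']).as_matrix();h=st['finger_gap']/2
print(p,st['contact_force'])
def crop(n,im,pts,x,y,w,h):
    k=400/w;o=cv2.convertScaleAbs(cv2.resize(im[y:y+h,x:x+w],(400,int(h*k)),interpolation=cv2.INTER_CUBIC),alpha=2.2,beta=0)
    for P in pts:
        q=(proj(n,P)-[x,y]+.5)*k;cv2.drawMarker(o,tuple(int(a) for a in q),(0,0,255),0,8,1)
    return o
p=p+[0,0,.034]
X=[p,p+M@[0,h,-.006],p+M@[0,-h,-.006]]
cv2.imwrite('pics/m5.png',np.hstack([crop('t5',t,X,345,185,45,60),crop('s5',s,X,205,135,45,60)]))
E
```

```text
[ 0.50754301 -0.27751501 -0.01942465] [ 0.23151012 -0.06658207 -0.67303304]
```

View pics/m5.png

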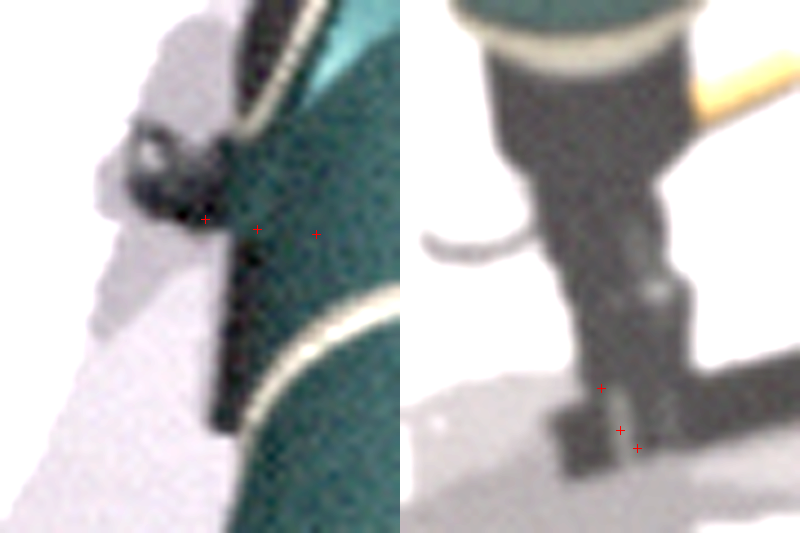

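Emit:
step_arm([
  {"slide": [0, 0, 0.25], "rotation": [0, 0, 0], "fingers": 0.5},
  {"slide": [0, 0, 0.5], "rotation": [0, 0, 0], "fingers": 0.5},
  {"slide": [0, 0, 0.5], "rotation": [0, 0, 0], "fingers": 0.5},
])

```text
t: 4.6
tcp_pos: [0.5074, -0.2774, -0.0248]
eef_rot: [0.997, -0.077, -0.0, -0.0]
contact_force: [0.3, 0.8, -1.1]
finger_gap: 0.0429
```

Emit:
step_arm([
  {"slide": [0, 0, 0.15], "rotation": [0, 0, 0], "fingers": 0.5},
  {"slide": [0, 0, 0.3], "rotation": [0, 0, 0], "fingers": 0.5},
  {"slide": [0, 0, 0.3], "rotation": [0, 0, 0], "fingers": 0.5},
])

```text
t: 4.85
tcp_pos: [0.5075, -0.2774, -0.0276]
eef_rot: [0.997, -0.077, -0.0, -0.0]
contact_force: [-0.3, 0.2, 0.0]
finger_gap: 0.0426
```

Emit:
step_arm([
  {"slide": [0, 0, 0.2], "rotation": [0, 0, 0], "fingers": 0.5},
  {"slide": [0, 0, 0.4], "rotation": [0, 0, 0], "fingers": 0.5},
  {"slide": [0, 0, 0.4], "rotation": [0, 0, 0], "fingers": 0.5},
])

```text
t: 5.1
tcp_pos: [0.5074, -0.2774, -0.0317]
eef_rot: [0.997, -0.077, -0.0, -0.0]
contact_force: [0.0, 0.0, -0.2]
finger_gap: 0.0431
```

Emit:
step_arm([
  {"slide": [0, 0, 0], "rotation": [0, 0, 0], "fingers": 1},
  {"slide": [0, 0, 0], "rotation": [0, 0, 0], "fingers": 1},
  {"slide": [0, 0, 0], "rotation": [0, 0, 0], "fingers": 1},
  {"slide": [0, 0, 0], "rotation": [0, 0, 0], "fingers": 1},
  {"slide": [0, 0, 0], "rotation": [0, 0, 0], "fingers": 1},
], force=30)

```text
t: 5.52
tcp_pos: [0.5077, -0.2776, -0.0312]
eef_rot: [0.997, -0.077, 0.0, 0.0]
contact_force: [0.2, 0.4, 1.8]
finger_gap: 0.0195
```

Emit:
step_arm([
  {"slide": [0, 0, 0], "rotation": [0, 0, 0], "fingers": 1},
  {"slide": [0, 0, 0], "rotation": [0, 0, 0], "fingers": 1},
  {"slide": [0, 0, -2], "rotation": [0, 0, 0], "fingers": 1},
  {"slide": [0, 0, -5], "rotation": [0, 0, 0], "fingers": 1},
  {"slide": [0, 0, -8], "rotation": [0, 0, 0], "fingers": 1},
  {"slide": [0, 0, -11], "rotation": [0, 0, 0], "fingers": 1},
  {"slide": [0, 0, -14.5], "rotation": [0, 0, 0], "fingers": 1},
  {"slide": [0, 0, -14.5], "rotation": [0, 0, 0], "fingers": 1},
  {"slide": [0, 0, -14.5], "rotation": [0, 0, 0], "fingers": 1},
], force=100)

```text
t: 6.27
tcp_pos: [0.5085, -0.278, 0.1155]
eef_rot: [0.997, -0.077, 0.002, 0.001]
contact_force: [-0.8, -0.0, -0.5]
finger_gap: 0.0184
```

```bash
python3 -c "
from h import *
to(.408,-.06,.115,13.2)"
```

```text
t 6.27 tcp [ 0.5085 -0.278   0.1155] gap 0.0184 slide [-1.328e+01 -2.000e+01 -1.000e-02] rot [  0.1   -0.17 -22.03]
```

Emit:
step_arm([
  {"slide": [-4, -4, 0], "rotation": [0, 0, -5], "fingers": 1},
  {"slide": [-7, -8, 0], "rotation": [0, 0, -10], "fingers": 1},
  {"slide": [-9, -11, 0], "rotation": [0, 0, -14], "fingers": 1},
  {"slide": [-11, -14, 0], "rotation": [0, 0, -18], "fingers": 1},
  {"slide": [-12, -17, 0], "rotation": [0, 0, -22], "fingers": 1},
  {"slide": [-13.3, -20, 0], "rotation": [0, 0, -22], "fingers": 1},
  {"slide": [-13.3, -20, 0], "rotation": [0, 0, -22], "fingers": 1},
  {"slide": [-13.3, -20, 0], "rotation": [0, 0, -22], "fingers": 1},
  {"slide": [-13.3, -20, 0], "rotation": [0, 0, -22], "fingers": 1},
])

```text
t: 7.02
tcp_pos: [0.4066, -0.0597, 0.1132]
eef_rot: [0.993, 0.115, -0.0, -0.0]
contact_force: [1.0, -1.5, -0.9]
finger_gap: 0.018
```

```bash
python3 - <<'E'
from h import *
s=snap('scene','s6');t=snap('top','t6')
to(.408,-.06,.115,13.2)
p=monitor.get_state()['tcp_pos']
rel=lambda a,h:np.r_[np.array([.642,-.0045])+a*np.array([.974,.228]),h]
def crop(n,im,pts,x,y,w,h):
    k=400/w;o=cv2.convertScaleAbs(cv2.resize(im[y:y+h,x:x+w],(400,int(h*k)),interpolation=cv2.INTER_CUBIC),alpha=1.3,beta=0)
    for P in pts:
        q=(proj(n,P)-[x,y]+.5)*k;cv2.drawMarker(o,tuple(int(a) for a in q),(0,0,255),0,8,1)
    return o
X=[rel(-.042,.098),rel(0,.102),rel(-.1,.16),rel(-.24,.16)]
cv2.imwrite('pics/m6.png',np.hstack([crop('t6',t,X,250,130,80,110),crop('s6',s,X,175,150,120,165)]))
E
```

```text
t 7.12 tcp [ 0.4069 -0.0603  0.1133] gap 0.018 slide [ 0.12  0.   -0.17] rot [-0.02  0.04 -0.11]
```

View pics/m6.png

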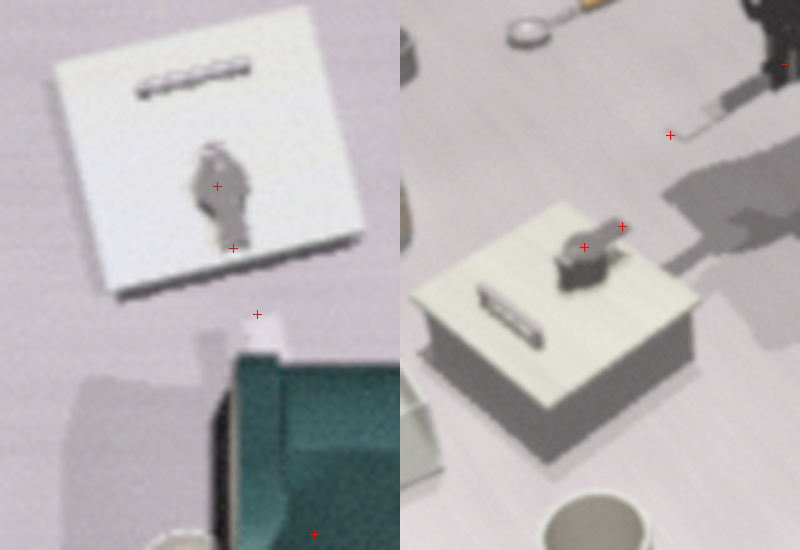

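Emit:
step_arm([
  {"slide": [0.1, -0.3, 2], "rotation": [0, 0, 0], "fingers": 1},
  {"slide": [0.1, -0.3, 4.5], "rotation": [0, 0, 0], "fingers": 1},
  {"slide": [0.1, -0.3, 7.1], "rotation": [0, 0, 0], "fingers": 1},
  {"slide": [0.1, -0.3, 7.1], "rotation": [0, 0, 0], "fingers": 1},
  {"slide": [2, -0.3, 7.1], "rotation": [0, 0, 0], "fingers": 1},
  {"slide": [3.5, -0.3, 7.1], "rotation": [0, 0, 0], "fingers": 1},
  {"slide": [4.5, -0.3, 7.1], "rotation": [0, 0, 0], "fingers": 1},
  {"slide": [4.5, -0.3, 7.1], "rotation": [0, 0, 0], "fingers": 1},
])

```text
t: 7.78
tcp_pos: [0.452, -0.0463, 0.0435]
eef_rot: [0.993, 0.115, 0.001, -0.0]
contact_force: [-0.3, 0.3, -1.1]
finger_gap: 0.0182
```

```bash
python3 - <<'E'
from h import *
s=snap('scene','s7');t=snap('top','t7')
st=monitor.get_state();print(st['tcp_pos'],st['contact_force'])
rel=lambda a,h:np.r_[np.array([.642,-.0045])+a*np.array([.974,.228]),h]
def crop(n,im,pts,x,y,w,h):
    k=400/w;o=cv2.convertScaleAbs(cv2.resize(im[y:y+h,x:x+w],(400,int(h*k)),interpolation=cv2.INTER_CUBIC),alpha=1.3,beta=0)
    for P in pts:
        q=(proj(n,P)-[x,y]+.5)*k;cv2.drawMarker(o,tuple(int(a) for a in q),(0,0,255),0,8,1)
    return o
X=[rel(-.042,.098),rel(-.055,.086)]
cv2.imwrite('pics/m7.png',np.hstack([crop('t7',t,X,275,150,50,60),crop('s7',s,X,215,190,70,84)]))
E
```

```text
[ 0.44971248 -0.0465993   0.04300809] [-0.59183702  0.25653498 -0.20468194]
```

View pics/m7.png

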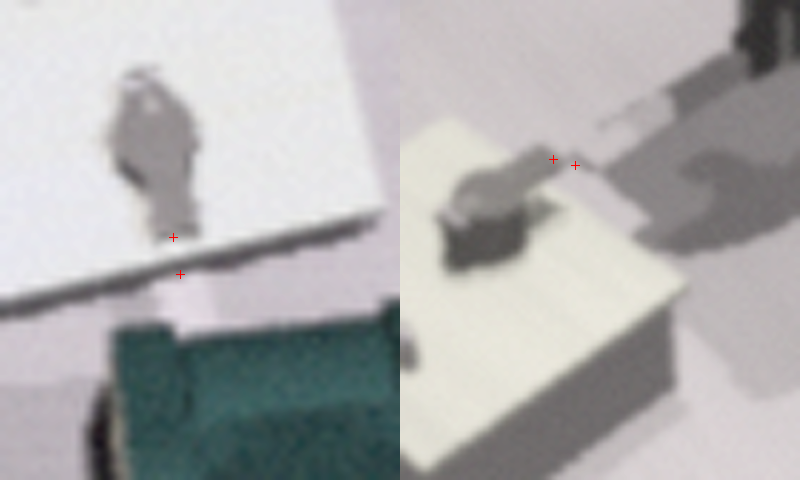

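```bash
python3 - <<'E'
from h import *
np.set_printoptions(linewidth=250)
a=cv2.cvtColor(cv2.imread('pics/s7.png'),6).astype(int);print(a[203:224,238:268])
rel=lambda a,h,b=0:np.r_[np.array([.642,-.0045])+a*np.array([.974,.228])+b*np.array([-.228,.974]),h]
for b in(.011,-.011):
  for x in(-.055,-.1,-.165): print(b,x,proj('s7',rel(x,.086,b))-[238,203])
b=cv2.cvtColor(cv2.imread('pics/t7.png'),6).astype(int);print(b[174:192,288:306])
for b in(.011,-.011):
  for x in(-.055,-.08): print(b,x,proj('t7',rel(x,.086,b))-[288,174])
E
```

```text
[[150 151 150 150 148 150 150 151 152 152 151 150 149 149 149 149 147 147 147 148 148 148 148 148 141 131 116 101  91  85]
 [151 149 150 151 149 150 150 151 152 151 152 152 150 149 149 150 149 148 148 147 147 147 144 136 121 107  94  84  84  84]
 [152 151 150 149 152 150 149 150 151 151 152 151 150 150 150 149 150 148 149 147 148 142 131 117 100  89  86  84  84  83]
 [153 152 151 150 149 150 150 151 151 151 152 151 151 151 151 149 150 150 148 145 143 139 128 116 100  86  86  83  83  84]
 [153 152 151 152 150 150 150 151 150 151 152 152 151 153 151 151 148 145 140 135 138 136 133 127 112  92  84  86  86  86]
 [153 153 152 152 150 151 151 152 151 152 150 152 153 152 151 148 140 131 131 133 134 135 135 131 118  94  85  84  86  89]
 [154 154 153 152 153 150 151 150 152 151 151 151 151 148 147 144 136 132 133 134 133 134 133 132 119  99  87  88  92  97]
 [154 154 153 154 153 152 151 151 150 151 150 148 146 144 137 137 135 134 135 134 137 135 134 130 122 101  93  94 100  99]
 [156 156 155 153 153 153 152 152 153 152 149 143 137 139 143 144 142 139 136 133 134 133 130 123 112 100  97 100 10
[... 2523 characters left out ...]
3 140 143 142 147]
 [ 74  69  68  67  78  99 141 155 160 160 165 169 163 155 151 151 149 151]
 [ 78  81  87  92 117 134 156 164 169 171 168 167 165 158 152 151 151 152]
 [128 126 127 126 134 135 145 159 168 169 167 167 166 159 153 150 152 148]
 [143 136 136 136 135 138 144 162 167 172 169 167 166 162 151 150 149 149]
 [150 141 136 135 135 133 142 159 166 168 170 170 167 165 154 151 148 150]
 [150 131 112 102 102  94  90  98 124 158 167 167 164 161 153 148 149 145]
 [128  90  66  61  63  59  59  52  82 143 140 127 122 112 103  97  90  87]]
0.011 -0.055 [ 5.81737068 10.62478022]
0.011 -0.08 [ 7.67809683 17.86362088]
-0.011 -0.055 [12.31562243  9.02595713]
-0.011 -0.08 [14.19577513 16.25763031]
```

Emit:
step_arm([
  {"slide": [1, 0, 0], "rotation": [0, 0, 0], "fingers": 1},
  {"slide": [2, 0, 0], "rotation": [0, 0, 0], "fingers": 1},
  {"slide": [2.8, 0, 0], "rotation": [0, 0, 0], "fingers": 1},
  {"slide": [2.8, 0, 0], "rotation": [0, 0, 0], "fingers": 1},
  {"slide": [2.8, 0, -0.5], "rotation": [0, 0, 0], "fingers": 1},
  {"slide": [2.8, 0, -1.0], "rotation": [0, 0, 0], "fingers": 1},
  {"slide": [2.8, 0, -1.5], "rotation": [0, 0, 0], "fingers": 1},
])

```text
t: 8.47
tcp_pos: [0.4769, -0.04, 0.0582]
eef_rot: [0.993, 0.115, -0.0, -0.0]
contact_force: [2.7, 1.6, -5.3]
finger_gap: 0.0179
```

Contact with the tab is felt at about -5 N vertical. I keep lifting.

Emit:
step_arm([
  {"slide": [0, 0, -0.4], "rotation": [0, 0, 0], "fingers": 1},
  {"slide": [0, 0, -0.8], "rotation": [0, 0, 0], "fingers": 1},
  {"slide": [0, 0, -1.2], "rotation": [0, 0, 0], "fingers": 1},
  {"slide": [0, 0, -1.6], "rotation": [0, 0, 0], "fingers": 1},
])

```text
t: 8.8
tcp_pos: [0.4771, -0.04, 0.0742]
eef_rot: [0.993, 0.115, -0.0, -0.0]
contact_force: [-0.2, -0.2, -3.4]
finger_gap: 0.0176
```

Emit:
step_arm([
  {"slide": [0, 0, -0.5], "rotation": [0, 0, 0], "fingers": 1},
  {"slide": [0, 0, -1.0], "rotation": [0, 0, 0], "fingers": 1},
  {"slide": [0, 0, -1.5], "rotation": [0, 0, 0], "fingers": 1},
  {"slide": [0, 0, -2.0], "rotation": [0, 0, 0], "fingers": 1},
  {"slide": [0, 0, -2.5], "rotation": [0, 0, 0], "fingers": 1},
  {"slide": [0, 0, -2.5], "rotation": [0, 0, 0], "fingers": 1},
])

```text
t: 9.3
tcp_pos: [0.4779, -0.04, 0.0998]
eef_rot: [0.993, 0.115, 0.001, 0.0]
contact_force: [0.2, -0.1, -0.1]
finger_gap: 0.0178
```

Emit:
step_arm([
  {"slide": [0, 0, 0], "rotation": [0, 0, 0], "fingers": 1},
  {"slide": [0, 0, 0], "rotation": [0, 0, 0], "fingers": 1},
  {"slide": [0, 0, 0], "rotation": [0, 0, 0], "fingers": 1},
  {"slide": [-2, 0, 0], "rotation": [0, 0, 0], "fingers": 1},
  {"slide": [-4, 0, 0], "rotation": [0, 0, 0], "fingers": 1},
  {"slide": [-6, 0, 0], "rotation": [0, 0, 0], "fingers": 1},
  {"slide": [-6, 0, 0], "rotation": [0, 0, 0], "fingers": 1},
  {"slide": [-6, 0, 0], "rotation": [0, 0, 0], "fingers": 1},
  {"slide": [-6, 0, 0], "rotation": [0, 0, 0], "fingers": 1},
  {"slide": [-6, 0, 0], "rotation": [0, 0, 0], "fingers": 1},
])

```text
t: 10.13
tcp_pos: [0.4196, -0.0534, 0.0987]
eef_rot: [0.993, 0.115, 0.0, -0.0]
contact_force: [0.3, 1.1, -1.2]
finger_gap: 0.0179
```

```bash
python3 - <<'E'
from h import *
s=snap('scene','s8');t=snap('top','t8')
st=monitor.get_state();print(st['tcp_pos'],st['contact_force'])
rel=lambda a,h:np.r_[np.array([.642,-.0045])+a*np.array([.974,.228]),h]
def crop(n,im,pts,x,y,w,h):
    k=400/w;o=cv2.convertScaleAbs(cv2.resize(im[y:y+h,x:x+w],(400,int(h*k)),interpolation=cv2.INTER_CUBIC),alpha=1.3,beta=0)
    for P in pts:
        q=(proj(n,P)-[x,y]+.5)*k;cv2.drawMarker(o,tuple(int(a) for a in q),(0,0,255),0,8,1)
    return o
X=[rel(0,.097)]
cv2.imwrite('pics/m8.png',np.vstack([np.hstack([crop('t8',t,X,265,130,60,45),crop('s8',s,X,190,185,80,60)]),np.hstack([crop('t8',t,[],170,180,40,30),crop('s8',s,[],300,245,60,45)])]))
E
```

```text
[ 0.41934365 -0.05340122  0.09862304] [ 0.56799589 -0.17997859 -0.3534701 ]
```

View pics/m8.png

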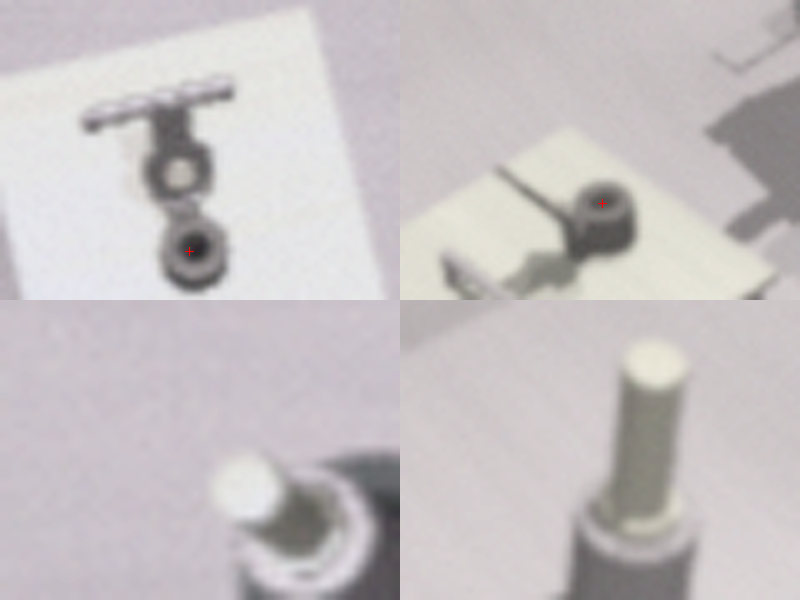

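The cap is open: the leaned-back lid sits behind the hole, which is dark at (198,247) in the top tile and (603,203) in the scene tile. The probe top is at (655,365) in its scene tile. Now the knife goes back to where it lay.

```bash
python3 -c "
from h import *
to(.5077,-.2776,.1,-8.8)"
```

```text
t 10.23 tcp [ 0.4193 -0.0534  0.0986] gap 0.0178 slide [ 3.49 23.84 -0.14] rot [-1.000e-02  0.000e+00  2.199e+01]
```

Emit:
step_arm([
  {"slide": [-1, 4, 0], "rotation": [0, 0, 4], "fingers": 1},
  {"slide": [-1, 8, 0], "rotation": [0, 0, 9], "fingers": 1},
  {"slide": [0, 12, 0], "rotation": [0, 0, 14], "fingers": 1},
  {"slide": [1.5, 16, 0], "rotation": [0, 0, 19], "fingers": 1},
  {"slide": [2.5, 20, 0], "rotation": [0, 0, 22], "fingers": 1},
  {"slide": [3.5, 23.8, 0], "rotation": [0, 0, 22], "fingers": 1},
  {"slide": [3.5, 23.8, 0], "rotation": [0, 0, 22], "fingers": 1},
  {"slide": [3.5, 23.8, 3], "rotation": [0, 0, 22], "fingers": 1},
  {"slide": [3.5, 23.8, 6], "rotation": [0, 0, 22], "fingers": 1},
  {"slide": [3.5, 23.8, 6], "rotation": [0, 0, 22], "fingers": 1},
])

```text
t: 11.07
tcp_pos: [0.5046, -0.2759, 0.0337]
eef_rot: [0.997, -0.077, -0.003, -0.001]
contact_force: [-1.7, 1.3, -1.4]
finger_gap: 0.0183
```

```bash
python3 - <<'E'
from h import *
to(.5077,-.2776,-.030,-8.8)
s=snap('scene','s9')
# knife vs its silhouette: tip and butt expected if level at this height
p=monitor.get_state()['tcp_pos'];u=np.array([.988,-.153,0]);g=np.r_[p[:2],p[2]+.044]
np.set_printoptions(linewidth=250)
for d in(.14,.03,-.08):print(proj('s9',g+d*u))
x,y=proj('s9',g+.14*u).astype(int);print(x-6,y-8);print(cv2.cvtColor(s,6)[y-8:y+9,x-6:x+16])
x,y=proj('s9',g-.08*u).astype(int);print(x-8,y-8);print(cv2.cvtColor(s,6)[y-8:y+9,x-12:x+6])
E
```

```text
t 11.07 tcp [ 0.5046 -0.2759  0.0337] gap 0.0183 slide [0.38 0.14 6.36] rot [-0.14  0.4  -0.01]
[186.48035904 177.38922124]
[219.53626558 169.02769672]
[250.9882749 161.0718796]
180 169
[[117 143 148 148 147 148 149 149 149 149 150 150 149 148 149 149 147 148 147 149 147 148]
 [117 142 148 149 147 147 149 149 149 149 150 149 149 149 150 148 148 147 147 148 148 148]
 [119 141 147 149 149 148 148 149 150 151 148 150 149 149 147 149 149 148 148 149 147 147]
 [128 143 148 150 151 148 148 150 149 149 150 150 149 150 149 149 149 148 147 147 147 147]
 [138 147 149 148 149 148 149 149 148 149 149 149 149 149 149 148 148 148 148 146 147 146]
 [145 147 149 148 147 147 148 148 148 148 149 148 148 148 148 148 148 148 147 147 146 147]
 [145 148 147 148 149 150 148 146 145 148 149 146 147 147 146 147 146 146 146 145 143 139]
 [148 148 147 147 148 150 148 145 141 146 147 147 147 147 149 146 143 142 142 137 133 128]
 [147 147 148 148 149 149 147 146 145 147 148 146 146 143 142 140 134 131 130 129 128 131]
 [147 149 147 148 149 148 149 149 147 145 143 142 138 133 129 125 129 132 137 139 140 144]
 [14
[... 1217 characters left out ...]
 39  43  68 112 141 146]
 [ 73  63  52  47  43  39  39  36  38  39  35  36  40  38  63 106 138 148]
 [ 43  40  42  40  40  36  39  37  40  39  37  37  35  39  60 104 139 146]
 [ 39  35  34  38  39  38  36  36  36  40  37  39  40  39  59 103 138 146]
 [ 40  38  36  35  35  37  40  34  39  35  37  40  39  41  60 104 140 146]
 [ 34  39  40  39  38  40  37  37  40  37  39  44  52  58  76 113 138 146]
 [ 34  39  35  36  35  40  38  43  47  54  68  82  92 100 115 133 143 146]
 [ 38  39  38  43  45  54  63  75  88 103 113 126 131 132 138 141 145 146]
 [ 45  51  64  77  87  97 108 125 132 135 138 142 145 144 144 145 144 145]
 [ 88  97 110 125 130 134 138 144 147 146 147 146 145 144 145 145 145 145]]
```

Emit:
step_arm([
  {"slide": [0.3, 0.1, 3], "rotation": [0, 0, 0], "fingers": 1},
  {"slide": [0.3, 0.1, 5], "rotation": [0, 0, 0], "fingers": 1},
  {"slide": [0.3, 0.1, 6], "rotation": [0, 0, 0], "fingers": 1},
  {"slide": [0.3, 0.1, 6.3], "rotation": [0, 0, 0], "fingers": 1},
  {"slide": [0.3, 0.1, 6.4], "rotation": [0, 0, 0], "fingers": 1},
  {"slide": [0.3, 0.1, 6.4], "rotation": [0, 0, 0], "fingers": 1},
], force=30)

```text
t: 11.62
tcp_pos: [0.5107, -0.2791, -0.024]
eef_rot: [0.997, -0.077, 0.001, 0.0]
contact_force: [-0.2, 0.3, -0.1]
finger_gap: 0.018
```

Emit:
step_arm([
  {"slide": [0, 0, 0], "rotation": [0, 0, 0], "fingers": 0.5},
  {"slide": [0, 0, 0], "rotation": [0, 0, 0], "fingers": 0.5},
  {"slide": [0, 0, 0], "rotation": [0, 0, 0], "fingers": 0.5},
  {"slide": [0, 0, 0], "rotation": [0, 0, 0], "fingers": 0.5},
  {"slide": [0, 0, 0], "rotation": [0, 0, 0], "fingers": 0.5},
])

```text
t: 12.03
tcp_pos: [0.5101, -0.2789, -0.025]
eef_rot: [0.997, -0.077, 0.0, 0.0]
contact_force: [0.2, -0.4, 0.8]
finger_gap: 0.0432
```

Emit:
step_arm([
  {"slide": [0, 0, -1.5], "rotation": [0, 0, 0], "fingers": 0.5},
  {"slide": [0, 0, -4], "rotation": [0, 0, 0], "fingers": 0.5},
  {"slide": [0, 0, -8], "rotation": [0, 0, 0], "fingers": 0.5},
  {"slide": [0, 0, -12], "rotation": [0, 0, 0], "fingers": 0.5},
  {"slide": [0, 0, -16], "rotation": [0, 0, 0], "fingers": 0.5},
  {"slide": [0, 0, -20], "rotation": [0, 0, 0], "fingers": 0.5},
  {"slide": [0, 0, -23], "rotation": [0, 0, 0], "fingers": 0.3},
  {"slide": [0, 0, -23], "rotation": [0, 0, 0], "fingers": 0.3},
])

```text
t: 12.7
tcp_pos: [0.5123, -0.28, 0.2114]
eef_rot: [0.997, -0.077, 0.004, 0.002]
contact_force: [-0.2, -0.9, -0.3]
finger_gap: 0.06
```

```bash
python3 - <<'E'
from h import *
s=snap('scene','s10')
np.set_printoptions(linewidth=250)
st=monitor.get_state();print(st['t'],st['tcp_pos'],st['finger_gap'])
g0=cv2.imread('pics/s0.png',0);g=cv2.cvtColor(s,6)
def ends(g):
    m=(g[160:200,190:260]<60).astype('uint8');n,l,S,c=cv2.connectedComponentsWithStats(m);i=1+S[1:,4].argmax()
    r=cv2.minAreaRect(np.argwhere(l==i)[:,::-1].astype('float32'));return S[i]+[190,160,0,0,0],r
print(ends(g0),ends(g))
E
```

```text
12.75 [ 0.5113576  -0.27948495  0.20816899] 0.059526337718267014
(array([223, 175,  29,  14, 196]), ((46.90871810913086, 21.157676696777344), (6.699228763580322, 29.888866424560547), 75.0685806274414)) (array([221, 175,  31,  14, 235]), ((46.40769577026367, 21.161537170410156), (7.893520832061768, 30.872438430786133), 74.74488067626953))
```

```bash
cat > tri.py <<'E'
from h import *
from scipy.optimize import least_squares
def tri(obs,z=None,x0=(.5,.1,.1)):
    f=lambda p:np.concatenate([proj(n,np.r_[p[:2],p[2] if z is None else z])-q for n,q in obs])
    o=least_squares(f,x0 if z is None else x0[:2]);return o.x,o.fun
E
python3 - <<'E'
from tri import *
s=cv2.imread('pics/s8.png',0);t=cv2.imread('pics/t8.png',0)
np.set_printoptions(linewidth=250,precision=4,suppress=True)
def blob(g,x,y,w,h,th):
    m=(g[y:y+h,x:x+w]>th).astype('uint8');n,l,S,c=cv2.connectedComponentsWithStats(m);i=1+S[1:,4].argmax();return c[i]+[x,y],S[i]
for th in(165,172): print('t',blob(t,188,192,18,14,th))
for th in(165,172,178): print('s',blob(s,328,247,20,16,th))
a=blob(t,188,192,18,14,172)[0];b=blob(s,328,247,20,16,172)[0]
print(a,b,tri([('t8',a),('s8',b)],.181),tri([('t8',a),('s8',b)]),back('t8',*a,.181),back('s8',*b,.181))
print(t[190:208,186:206]);print(s[246:264,326:350])
E
```

```text
t (array([193.7857, 198.5   ]), array([ 3,  4,  6,  6, 28], dtype=int32))
t (array([194.1176, 198.4118]), array([ 4,  5,  5,  4, 17], dtype=int32))
s (array([337.7838, 253.7568]), array([ 6,  4,  9,  6, 37], dtype=int32))
s (array([337.9583, 254.0833]), array([ 7,  5,  7,  5, 24], dtype=int32))Traceback (most recent call last):
  File "<stdin>", line 7, in <module>
  File "<stdin>", line 5, in blob
ValueError: attempt to get argmax of an empty sequence
```

```bash
python3 - <<'E'
from tri import *
np.set_printoptions(linewidth=250,precision=4,suppress=True)
a=(193.9,198.5);b=(337.9,253.9)
print(tri([('t8',a),('s8',b)],.181),tri([('t8',a),('s8',b)]),back('t8',*a,.181),back('s8',*b,.181))
s=cv2.imread('pics/s8.png',0);t=cv2.imread('pics/t8.png',0)
# same for collar: rough ring centre, print patches
print(t[158:176,284:304]);print(proj('t8',[.642,-.0045,.097])-[284,158])
print(s[216:240,220:242]);print(proj('s8',[.642,-.0045,.097])-[220,216])
st=monitor.get_state();print(st['tcp_pos'])
E
```

```text
(array([0.5244, 0.2991]), array([-0.1755,  0.7054, -0.5019,  0.2994])) (array([0.5248, 0.2995, 0.1826]), array([-0.4316,  0.4792, -0.4714, -0.0365])) [0.5265 0.2986 0.181 ] [0.5228 0.299  0.181 ]
[[166 166 157 118  86  77  86  93  95  92  97 108 127 165 173 176 176 175 176 176]
 [170 165 162 132 100  83  83  80  96 114 137 138 156 172 176 176 176 176 175 175]
 [175 172 168 157 131 116 113 114 113 107 120 153 172 175 175 176 176 176 176 177]
 [177 175 173 171 159 133 108 109 107 109 110 156 171 176 175 176 178 178 176 176]
 [176 176 176 176 167 154 116  98  93  97 103 129 153 169 175 178 175 175 176 177]
 [175 176 176 177 171 163 125 103 101 105 109 113 121 143 166 174 174 176 175 176]
 [176 175 175 175 174 150 117 107 107  97  92  99 106 117 139 165 175 175 176 177]
 [176 175 176 176 167 139 112 104  82  63  58  65  98 106 118 159 175 176 174 176]
 [177 177 176 175 166 133 107  90  63  46  43  44  75 100 117 158 176 175 176 175]
 [175 177 175 174 154 124 106  85  60  46  33  43  75 102 111 144 169 175 175 176]
 [177 177 175 174 154 113 104  98  77  50  44  60  91 106 108 152 174 174 
[... 2133 characters left out ...]
135 162 169 169 170]
 [169 160 132  88  68  65  62  62  65  64  66  66  65  65  66  78 110 147 168 171 171 170]
 [162 157 135  90  64  63  65  62  63  63  67  64  67  72  80 101 135 160 170 171 171 172]
 [139 134 119  89  68  65  63  70  77  83  84  85  89 100 117 135 155 168 171 172 172 172]
 [117 114 104  88  75  72  75  95 113 120 123 123 129 140 149 160 167 171 171 173 173 172]
 [105 102 100  96  91  92 107 130 143 149 149 149 154 161 164 169 171 173 172 171 172 173]
 [ 98  99  98  97 100 117 138 153 162 164 165 166 167 167 169 170 171 171 172 172 174 173]
 [ 99  97  99  99 105 127 153 166 168 169 170 171 169 171 169 170 170 172 172 171 173 173]]
[9.9223 9.1673]
[ 0.5114 -0.2795  0.2082]
```

```bash
python3 - <<'E'
from tri import *
H=tri([('t8',(293.85,166.8)),('s8',(230.35,225.05))],.097);print('hole',H,back('t8',293.85,166.8,.097),back('s8',230.35,225.05,.097))
to(.5244,.2991,.20,13.2)
E
```

```text
hole (array([ 0.64161071, -0.00584237]), array([-0.4401855 ,  0.49659026, -0.53302855, -0.21475546])) [ 0.64326351 -0.00731246  0.097     ] [ 0.64081164 -0.00427583  0.097     ]
t 12.75 tcp [ 0.5114 -0.2795  0.2082] gap 0.0595 slide [ -7.59 -57.37   0.68] rot [  0.16  -0.28 -22.03]
```

Emit:
step_arm([
  {"slide": [-1, -4, 0], "rotation": [0, 0, -2], "fingers": 0},
  {"slide": [-2, -8, 0], "rotation": [0, 0, -5], "fingers": 0},
  {"slide": [-3, -12, 0], "rotation": [0, 0, -8], "fingers": 0},
  {"slide": [-3, -16, 0], "rotation": [0, 0, -11], "fingers": 0},
  {"slide": [-4, -20, 0], "rotation": [0, 0, -14], "fingers": 0},
  {"slide": [-4, -24, 0], "rotation": [0, 0, -17], "fingers": 0},
  {"slide": [-5, -28, 0], "rotation": [0, 0, -20], "fingers": 0},
  {"slide": [-5, -32, 0], "rotation": [0, 0, -22], "fingers": 0},
  {"slide": [-6, -36, 0], "rotation": [0, 0, -22], "fingers": 0},
  {"slide": [-6, -40, 0], "rotation": [0, 0, -22], "fingers": 0},
])

```text
t: 13.58
tcp_pos: [0.5104, 0.1277, 0.204]
eef_rot: [0.993, 0.115, -0.001, 0.0]
contact_force: [1.3, -0.6, -0.5]
finger_gap: 0.0859
```

```bash
python3 -c "
from h import *
to(.5244,.2991,.19,13.2)"
```

```text
t 13.58 tcp [0.5104 0.1277 0.204 ] gap 0.0859 slide [  5.28 -16.37   1.39] rot [-0.01  0.09  0.01]
```

Emit:
step_arm([
  {"slide": [2, -4, 0], "rotation": [0, 0, 0], "fingers": 0},
  {"slide": [4, -8, 0], "rotation": [0, 0, 0], "fingers": 0},
  {"slide": [5, -12, 0.5], "rotation": [0, 0, 0], "fingers": 0},
  {"slide": [5.3, -15.5, 0.9], "rotation": [0, 0, 0], "fingers": 0},
  {"slide": [5.3, -15.5, 0.9], "rotation": [0, 0, 0], "fingers": 0},
  {"slide": [5.3, -15.5, 0.9], "rotation": [0, 0, 0], "fingers": 0},
  {"slide": [5.3, -15.5, 0.9], "rotation": [0, 0, 0], "fingers": 0},
])

```text
t: 14.17
tcp_pos: [0.528, 0.2881, 0.1947]
eef_rot: [0.993, 0.115, -0.001, 0.0]
contact_force: [0.9, 0.1, 1.2]
finger_gap: 0.0854
```

```bash
python3 - <<'E'
from tri import *
np.set_printoptions(linewidth=250)
to(.5244,.2991,.19,13.2)
s=snap('scene','s11');t=snap('top','t11');p=monitor.get_state()['tcp_pos']
M=R.from_quat(monitor.get_state()['eef_rot']).as_matrix()
for y in(-.043,.043):
    q=p+[0,0,.034]+M@[0,y,-.013];u,v=proj('s11',q);print(u,v)
    u,v=int(u),int(v);print(u-8,v-10);print(cv2.cvtColor(s,6)[v-10:v+10,u-8:u+9])
E
```

```text
t 14.17 tcp [0.528  0.2881 0.1947] gap 0.0854 slide [-0.1  -1.15  0.47] rot [ 0.03  0.1  -0.01]
350.87013677967576 241.54148729680998
342 231
[[110 128 146 147 143 142 143 142 130 102  71  50  40  38  35  41  38]
 [113 129 144 144 143 142 143 140 124  92  74  65  49  40  37  37  37]
 [117 135 141 143 143 143 143 139 124  89  79  77  61  46  41  38  36]
 [121 136 142 142 143 143 143 138 120  85  77  75  63  46  39  40  40]
 [124 140 142 142 143 144 143 136 112  83  77  75  65  44  37  37  38]
 [133 141 144 143 144 143 144 134 111  83  78  75  60  42  38  41  38]
 [137 143 144 145 144 144 143 132 108  83  80  74  56  42  36  36  39]
 [140 143 143 145 145 145 140 129 100  81  77  70  54  42  41  37  38]
 [141 143 143 145 144 144 142 126  92  80  78  69  50  42  37  38  50]
 [141 143 143 142 144 144 141 125  89  80  80  69  49  39  41  49  74]
 [143 144 143 142 143 144 140 123  87  78  77  65  44  41  54  79 106]
 [145 143 144 144 144 144 136 117  86  79  76  69  60  68  90 114 132]
 [145 144 145 145 144 142 139 126 101  91  87  90  98 110 126 137 142]
 [144 143 143 145 145 144 143 137 1
[... 1228 characters left out ...]
111 109  98  84  65  49  45  59  80  96 102 107 106 107 106]
 [108 108 107 102  96  84  69  58  60  77  94 105 105 106 105 107 106]
 [104 101  98  96  91  87  79  75  78  87  96 105 107 108 106 107 106]
 [ 99  96  93  91  90  88  87  88  87  90  96 104 105 106 107 106 108]
 [ 94  91  90  89  89  89  87  87  89  93 101 105 106 106 106 106 106]
 [ 90  91  90  91  89  92  86  88  92  97 106 109 105 105 106 105 106]
 [ 90  88  89  87  88  88  88  93  95 102 107 107 105 107 105 105 105]
 [ 88  89  89  88  88  89  91  94 101 106 107 106 107 108 105 106 104]
 [ 89  90  90  89  91  92  95 101 106 105 104 106 106 107 105 106 105]
 [ 93  93  92  97  99 102 104 106 105 106 105 107 105 106 106 105 105]]
```

Emit:
step_arm([
  {"slide": [-0.1, -1.1, 0], "rotation": [0, 0, 0], "fingers": 0},
  {"slide": [-0.1, -1.1, 0], "rotation": [0, 0, 0], "fingers": 0},
  {"slide": [-0.1, -1.1, 3], "rotation": [0, 0, 0], "fingers": 0},
  {"slide": [-0.1, -1.1, 6], "rotation": [0, 0, 0], "fingers": 0},
  {"slide": [-0.1, -1.1, 8], "rotation": [0, 0, 0], "fingers": 0},
  {"slide": [-0.1, -1.1, 9], "rotation": [0, 0, 0], "fingers": 0},
  {"slide": [-0.1, -1.1, 9], "rotation": [0, 0, 0], "fingers": 0},
  {"slide": [-0.1, -1.1, 9], "rotation": [0, 0, 0], "fingers": 0},
])

```text
t: 14.93
tcp_pos: [0.5251, 0.2993, 0.1064]
eef_rot: [0.993, 0.115, 0.0, -0.0]
contact_force: [-0.3, 0.0, 0.7]
finger_gap: 0.0853
```

```bash
python3 - <<'E'
from tri import *
to(.5244,.2991,.104,13.2)
print(monitor.get_state()['contact_force'])
E
```

```text
t 14.93 tcp [0.5251 0.2993 0.1064] gap 0.0853 slide [-0.08  0.01  0.24] rot [-0.02 -0.01 -0.03]
[-0.30622626  0.02367947  0.6754684 ]
```

Emit:
step_arm([
  {"slide": [0, 0, 0.1], "rotation": [0, 0, 0], "fingers": 1},
  {"slide": [0, 0, 0.1], "rotation": [0, 0, 0], "fingers": 1},
  {"slide": [0, 0, 0.1], "rotation": [0, 0, 0], "fingers": 1},
  {"slide": [0, 0, 0.1], "rotation": [0, 0, 0], "fingers": 1},
  {"slide": [0, 0, 0.1], "rotation": [0, 0, 0], "fingers": 1},
  {"slide": [0, 0, 0.1], "rotation": [0, 0, 0], "fingers": 1},
  {"slide": [0, 0, 0.1], "rotation": [0, 0, 0], "fingers": 1},
], force=50)

```text
t: 15.52
tcp_pos: [0.5251, 0.2992, 0.1052]
eef_rot: [0.993, 0.115, 0.0, -0.0]
contact_force: [-0.6, -2.1, 5.9]
finger_gap: 0.021
```

Emit:
step_arm([
  {"slide": [0, 0, -1], "rotation": [0, 0, 0], "fingers": 1},
  {"slide": [0, 0, -3], "rotation": [0, 0, 0], "fingers": 1},
  {"slide": [0, 0, -6], "rotation": [0, 0, 0], "fingers": 1},
  {"slide": [0, 0, -9], "rotation": [0, 0, 0], "fingers": 1},
  {"slide": [0, 0, -12], "rotation": [0, 0, 0], "fingers": 1},
  {"slide": [0, 0, -14], "rotation": [0, 0, 0], "fingers": 1},
  {"slide": [0, 0, -14], "rotation": [0, 0, 0], "fingers": 1},
  {"slide": [0, 0, -14], "rotation": [0, 0, 0], "fingers": 1},
  {"slide": [0, 0, -14], "rotation": [0, 0, 0], "fingers": 1},
])

```text
t: 16.27
tcp_pos: [0.5246, 0.2989, 0.2443]
eef_rot: [0.993, 0.115, -0.0, 0.0]
contact_force: [0.0, -0.0, -0.7]
finger_gap: 0.0209
```

```bash
python3 - <<'E'
from tri import *
np.set_printoptions(linewidth=250)
s=snap('scene','s12');t=snap('top','t12');st=monitor.get_state();p=st['tcp_pos'];print(p,st['finger_gap'])
# expected stem: grasp on reported z 0.1055 <-> probe tip z .015
z=p[2]-.1055+.015
for h in(0,.02,.045,.07,.09,.096):print(h,proj('s12',[p[0],p[1],z+h]),proj('t12',[p[0],p[1],z+h]))
u,v=proj('s12',[p[0],p[1],z+.045]).astype(int);print(u-12,v-22);print(cv2.cvtColor(s,6)[v-22:v+24,u-12:u+14])
to(.6416-.4,-.0058,p[2],13.2)
E
```

```text
[0.52445038 0.29880439 0.24373037] 0.020958033130193447
0 [336.29086413 262.59995686] [196.00772416 200.81446101]
0.02 [336.99863031 256.53443011] [194.44601134 199.64045892]
0.045 [337.91128905 248.71298267] [192.42109728 198.11824989]
0.07 [338.85655802 240.61206685] [190.31053622 196.53165659]
0.09 [339.63744412 233.91990543] [188.55670714 195.213233  ]
0.096 [339.87614505 231.87424842] [188.01872593 194.80881097]
325 226
[[106 105 106 ... 136 146 149]
 [105 106 107 ... 149 153 151]
 [105 104 106 ... 149 151 147]
 ...
 [108 107 108 ... 147 149 147]
 [107 108 108 ... 150 147 148]
 [108 107 108 ... 151 148 150]]
t 16.37 tcp [0.5245 0.2988 0.2437] gap 0.021 slide [-34.48  23.21   0.07] rot [ 0.02  0.1  -0.03]
```

```bash
python3 - <<'E'
import sys
from tri import *
np.set_printoptions(linewidth=250,threshold=sys.maxsize)
s=cv2.imread('pics/s12.png',0)
print(s[226:268,328:350])
E
```

```text
[[104 106 105 104 106 106 105 102  96  95  97 101 104 105 102  97  91  86  92 113 136 145]
 [104 106 104 104 106 105 105 100  99  95 100 102 103 104 106 104 100  96 101 125 149 153]
 [105 107 105 105 105 104 105 100  95  96  98 102 103 105 105 104 102 100 108 130 149 150]
 [105 105 106 104 104 104 103 101  95  98 100 101 104 104 106 104 101 104 113 133 145 145]
 [104 105 106 105 106 103 100  98  97  96 100 102 103 105 105 103  99 101 106 127 139 144]
 [103 104 105 104 105 102  99 101  98  99 100 102 102 106 105 105 101  99 104 121 138 141]
 [106 105 103 106 104  98  97  99 100 100 102 103 104 105 104 104 100  98 104 117 133 141]
 [104 105 106 104 103 101 101  99 103 102 100 102 104 105 102 102 102 101 103 116 134 141]
 [105 104 105 104 104 101  99  98 101 102 101 103 103 103 104 100 101 104 104 120 136 142]
 [106 106 104 103 102 103 101 100 100 104 103 104 104 102 105 101 104 106 111 126 140 142]
 [105 107 106 106 103 102 101 102 102 102 104 105 105 107 105 106 107 113 125 135 142 143]
 [106 105 105 105 105 105 102 102 103 101 103 103 103 102 105 107 113 127 136 140 141 144]
 [104 10
[... 2022 characters left out ...]
7 101  94  92 119 148 160 164 161 155 149 145 142 143 145 145]
 [109 107 107 107 109 106 105 101  92  98 124 152 163 161 159 151 147 145 144 144 143 143]
 [108 108 107 108 108 109 107 102  96 106 134 157 164 163 158 150 147 145 145 144 144 143]
 [108 109 109 109 107 108 109 108 108 125 148 162 164 162 155 150 147 147 145 144 144 143]
 [108 108 108 108 108 107 108 108 113 133 156 164 164 160 152 149 147 147 146 144 144 144]
 [109 107 106 110 107 108 109 109 114 135 156 163 162 158 150 148 146 147 146 145 146 144]
 [107 107 108 108 108 109 107 107 113 135 157 161 159 153 149 148 147 148 148 146 145 145]
 [107 106 106 109 110 109 108 106 114 136 159 164 160 150 149 147 147 148 147 146 146 146]]
```

Emit:
step_arm([
  {"slide": [0, 2, 0], "rotation": [0, 0, 0], "fingers": 1},
  {"slide": [0, 5, 0], "rotation": [0, 0, 0], "fingers": 1},
  {"slide": [0, 9, 0], "rotation": [0, 0, 0], "fingers": 1},
  {"slide": [0, 13, 0], "rotation": [0, 0, 0], "fingers": 1},
  {"slide": [1, 17, 0], "rotation": [0, 0, 0], "fingers": 1},
  {"slide": [2, 21, 0], "rotation": [0, 0, 0], "fingers": 1},
  {"slide": [3, 25, 0], "rotation": [0, 0, 0], "fingers": 1},
  {"slide": [3.5, 28, 0], "rotation": [0, 0, 0], "fingers": 1},
  {"slide": [3.5, 28, 0], "rotation": [0, 0, 0], "fingers": 1},
  {"slide": [3.5, 28, 0], "rotation": [0, 0, 0], "fingers": 1},
])

```text
t: 17.2
tcp_pos: [0.6228, 0.0324, 0.2434]
eef_rot: [0.994, 0.113, -0.001, -0.0]
contact_force: [-0.1, 0.5, -0.8]
finger_gap: 0.0211
```

```bash
python3 -c "
from h import *
to(.6423,-.0055,.2437,13.2)"
```

```text
t 17.2 tcp [0.6228 0.0324 0.2434] gap 0.0211 slide [ 1.05  4.13 -0.04] rot [-0.02  0.12 -0.21]
```

Emit:
step_arm([
  {"slide": [0.5, 2, 0], "rotation": [0, 0, 0], "fingers": 1},
  {"slide": [1.05, 4.1, 0], "rotation": [0, 0, 0], "fingers": 1},
  {"slide": [1.05, 4.1, 1], "rotation": [0, 0, 0], "fingers": 1},
  {"slide": [1.05, 4.1, 2], "rotation": [0, 0, 0], "fingers": 1},
  {"slide": [1.05, 4.1, 3], "rotation": [0, 0, 0], "fingers": 1},
  {"slide": [1.05, 4.1, 3], "rotation": [0, 0, 0], "fingers": 1},
  {"slide": [1.05, 4.1, 3], "rotation": [0, 0, 0], "fingers": 1},
  {"slide": [1.05, 4.1, 3], "rotation": [0, 0, 0], "fingers": 1},
])

```text
t: 17.87
tcp_pos: [0.6423, -0.0022, 0.215]
eef_rot: [0.993, 0.115, 0.0, -0.0]
contact_force: [-0.3, -1.3, 0.2]
finger_gap: 0.0208
```

```bash
python3 - <<'E'
import sys
from tri import *
np.set_printoptions(linewidth=250,threshold=sys.maxsize,precision=4,suppress=True)
s=snap('scene','s13');t=snap('top','t13');st=monitor.get_state();p=st['tcp_pos'];print(st['t'],p,R.from_quat(st['eef_rot']).as_matrix()[:,2])
to(.6423,-.0055,.2137,13.2)
z=p[2]-.1055+.015
for h in(0,.02,.045,.07,.09,.096):print(h,proj('s13',[p[0],p[1],z+h]),proj('t13',[p[0],p[1],z+h]))
print('s cols 218.. rows 188..');print(cv2.cvtColor(s,6)[188:238,218:244])
print('t cols 280 rows 150');print(cv2.cvtColor(t,6)[148:178,280:308])
E
```

```text
17.9667 [ 0.6425 -0.0026  0.2153] [ 0.0007  0.0001 -1.    ]
t 17.97 tcp [ 0.6425 -0.0026  0.2153] gap 0.0205 slide [-0.09  0.28  0.16] rot [ 0.   -0.04  0.  ]
0 [229.1933 217.9285] [292.4291 164.7692]
0.02 [228.5367 212.2318] [292.4324 163.0679]
0.045 [227.694  204.9196] [292.4367 160.8648]
0.07 [226.8257 197.3859] [292.4412 158.5717]
0.09 [226.1119 191.1925] [292.4448 156.6686]
0.096 [225.8943 189.3047] [292.446  156.0853]
s cols 218.. rows 188..
[[112 103  95  91  93  98 101 103 103 102 100  96  95 101 114 132 143 149 151 152 152 152 153 153 153 153]
 [ 92  90  92  94  99 101 102 102 102 103 100  98  98 100 113 133 147 152 153 153 153 153 153 153 153 153]
 [ 96  99  99 101 100  99 100 101 102 102 101 100  99 102 113 134 150 154 153 153 153 153 155 153 152 152]
 [120 124 124 117 106 100 102 101 103 102 100  99 103 104 118 139 149 152 152 153 153 153 153 153 153 153]
 [142 143 142 134 120 108 101 103 103 101 102 104 106 114 131 145 151 153 153 153 153 153 153 153 153 153]
 [149 149 151 145 135 118 110 110 106 102 106 110 118 130 143 151 152 151 151 152 153 153 153 152 153 153]
 [151 
[... 7473 characters left out ...]
  74  73]
 [ 49  45  45  51  48  56  54  55  62  62  65  60  61  66  65  61  67  67  70  70  67  66  72  66  68  72  73  73]
 [ 57  42  48  48  51  55  59  58  63  62  64  61  65  66  65  65  68  66  72  67  69  69  68  67  73  65  72  70]
 [ 66  45  44  48  54  54  53  59  61  59  61  61  65  63  65  68  64  70  68  69  66  68  69  73  71  70  71  69]
 [ 82  46  39  52  48  54  55  59  60  56  58  64  62  62  65  68  65  70  67  68  68  67  70  70  73  72  70  70]
 [ 85  42  47  48  49  50  56  58  57  60  60  60  64  65  64  67  67  67  69  65  65  71  70  69  71  69  68  71]
 [101  48  44  47  47  55  56  52  59  57  62  63  67  64  65  66  63  65  68  67  66  70  69  70  70  69  69  69]]
```

```bash
cat > circ.py <<'E'
from tri import *
from scipy.ndimage import map_coordinates
def fit(n,z,r,c,angs,lo,hi,span=.007,out=True):
    """centre (x,y) of a horizontal circle from half-level crossings; dark inside if out"""
    im=cv2.imread(f'pics/{n}.png',0).astype(float);c=np.array(c,float)
    for it in range(8):
        A=[];b=[]
        for a in np.radians(angs):
            d=np.array([np.cos(a),np.sin(a)]);rr=np.linspace(r-span,r+span,57)
            px=np.array([proj(n,np.r_[c+q*d,z]) for q in rr]);I=map_coordinates(im,[px[:,1],px[:,0]],order=1)
            k=np.where((I[:-1]<(lo+hi)/2)&(I[1:]>=(lo+hi)/2))[0]
            if len(k): j=k[np.abs(rr[k]-r).argmin()]; A.append(d);b.append(rr[j]-r)
        A=np.c_[np.array(A),np.ones(len(b))];b=np.array(b)
        if it<3:s=np.linalg.lstsq(A[:,:2],b,rcond=None)[0];c+=s
        else:s=np.linalg.lstsq(A,b,rcond=None)[0];c+=s[:2]
    return c.round(4),len(b),'rad',round(s[2]*1000,2),'rms mm',round((b-A@s).std()*1000,2)
E
python3 - <<'E'
from circ import *
c=(.6418,-.006)
print('scene pos',back('s13',229.5,225.05,.097))
# scene: camera at +x,+y; image right = (-.84,.55); far side = (-x,-y)
print('s outer',fit('s8',.097,.017,c,range(150,300,6),105,168))
print('s hole',fit('s8',.097,.008,c,range(0,360,10),68,100,span=.004))
print('t hole',fit('t8',.097,.008,c,range(0,360,10),45,105,span=.004))
print('t outer',fit('t8',.097,.017,c,list(range(60,130,5))+list(range(-80,-20,5)),105,175))
# same bias test: stand ring outer (r 22, z .105) and probe top (r 11, z .181; bright inside)
E
```

```text
scene pos [ 0.64273289 -0.00555224  0.097     ]
s outer (array([ 0.6413, -0.0053]), 25, 'rad', np.float64(-1.17), 'rms mm', np.float64(0.23))
s hole (array([ 0.6408, -0.0054]), 36, 'rad', np.float64(-1.0), 'rms mm', np.float64(0.28))
t hole (array([ 0.6439, -0.007 ]), 36, 'rad', np.float64(-0.8), 'rms mm', np.float64(0.18))
t outer (array([ 0.6408, -0.0069]), 26, 'rad', np.float64(0.73), 'rms mm', np.float64(0.69))
```

Emit:
step_arm([
  {"slide": [-0.05, 0.2, 0], "rotation": [0, 0, 0], "fingers": 1},
  {"slide": [-0.05, 0.4, 0], "rotation": [0, 0, 0], "fingers": 1},
  {"slide": [-0.05, 0.4, 0.5], "rotation": [0, 0, 0], "fingers": 1},
  {"slide": [-0.05, 0.4, 1], "rotation": [0, 0, 0], "fingers": 1},
  {"slide": [-0.05, 0.4, 1], "rotation": [0, 0, 0], "fingers": 1},
  {"slide": [-0.05, 0.4, 1], "rotation": [0, 0, 0], "fingers": 1},
  {"slide": [-0.05, 0.4, 1], "rotation": [0, 0, 0], "fingers": 1},
  {"slide": [-0.05, 0.4, 1], "rotation": [0, 0, 0], "fingers": 1},
])

```text
t: 18.63
tcp_pos: [0.6429, -0.007, 0.2048]
eef_rot: [0.993, 0.115, 0.0, -0.0]
contact_force: [-0.1, 0.7, 0.3]
finger_gap: 0.0208
```

```bash
cat > stem.py <<'E'
from circ import *
def stem(n,r0,r1,c0,c1):
    """dark stem centroid per row -> line u(v)"""
    g=cv2.imread(f'pics/{n}.png',0).astype(float);V=[];U=[]
    for v in range(r0,r1):
        x=np.arange(c0,c1);w=g[v,c0:c1];w=np.clip(np.percentile(w,75)-6-w,0,None);U.append((w*x).sum()/w.sum());V.append(v)
    return np.array(V),np.array(U)
E
python3 - <<'E'
from stem import *
s=snap('scene','s14');st=monitor.get_state();p=st['tcp_pos'];print(st['t'],p)
np.set_printoptions(linewidth=200,precision=4,suppress=True)
for n,rows,q in(('s13',(196,213),np.array([.6425,-.0026,.2153])),('s14',(199,216),p)):
    V,U=stem(n,*rows,222,236)
    h=np.linspace(0,.09,50);P=np.array([proj(n,np.r_[q[:2],q[2]-.0905+k]) for k in h])
    d=U-np.interp(-V,-P[:,1],P[:,0]);print(n,d.round(2),d.mean())
u,v=proj('s14',np.r_[p[:2],.097]);b=d.mean()
print('axis at mouth, camera frame',back('s14',u+b,v,.097))
to(.6427,-.0065,p[2],13.2)
print(proj('s14',[p[0],p[1],p[2]-.0905]), s[206:228,222:238,1])
E
```

```text
18.6833 [ 0.64285618 -0.00699769  0.20485659]
s13 [ 0.94  0.89  0.87  0.75  0.69  0.65  0.8   0.93  0.98  0.89  0.85  0.82  0.79  0.74  0.69  0.58 -0.71] 0.7145786735372961
s14 [ 0.57  0.52  0.54  0.77  0.89  0.86  0.75  0.7   0.68  0.6   0.58  0.55 -0.2  -1.34 -1.7  -1.8  -1.56] 0.08315455005639445
axis at mouth, camera frame [ 0.6427 -0.0069  0.097 ]
t 18.68 tcp [ 0.6429 -0.007   0.2049] gap 0.0211 slide [-0.   -0.05  0.  ] rot [-0.   -0.01 -0.02]
[228.6513 219.9904] [[153 154 153 150 136 105  97 122 145 150 150 151 152 152 151 151]
 [154 152 153 150 136 103  87 117 143 151 150 150 151 152 153 152]
 [155 155 152 149 139 109  92 116 145 152 151 151 151 151 152 151]
 [155 156 156 152 144 118  99 118 148 153 152 153 152 152 152 153]
 [156 155 154 152 143 123 101 118 145 153 151 152 151 152 151 152]
 [149 141 138 139 139 128 102 112 139 151 153 154 153 153 151 152]
 [133 125 122 126 128 124 101 107 133 149 153 154 152 152 151 152]
 [121 117 118 118 120 113  99 103 129 148 153 153 152 154 152 152]
 [118 116 118 118 119 109 100 101 127 146 152 153 153 152 153 153]
 [119 118 119 117 117 109  99  97 114 137 145 150 152 153 153 153]
 [117 118 118 118 117 112  98  92 104 123 133 142 148 150 152 154]
 [117 118 117 119 116 112  99  92  99 112 121 129 138 146 151 154]
 [118 118 119 117 117 114 101  94  99 112 118 120 126 136 143 150]
 [117 117 117 116 117 117 108  96 101 113 117 117 117 124 132 142]
 [117 118 117 116 118 115 109 102 102 110 113 114 116 118 120 128]
 [117 118 117 116 111 106  97  90  87  88  93  99 108 114 118 119]
 [118 117 117 109  98  88  80  76  76  76  77  80  90 101 114 117]
 [118 119 111  98  86  75  70  69  67  68  70  70  77  88 106 116]
 [115 115 106  88  74  68  65  64  64  61  63  68  71  80  98 111]
 [108 108  96  79  69  66  61  62  61  60  61  63  69  74  87 107]
 [ 95  98  90  77  70  66  61  62  61  65  66  70  70  70  83 104]
 [ 79  83  78  73  69  70  62  62  64  67  69  72  66  67  75 100]]
```

Emit:
step_arm([
  {"slide": [0, -0.05, 0.4], "rotation": [0, 0, 0], "fingers": 1},
  {"slide": [0, -0.05, 0.8], "rotation": [0, 0, 0], "fingers": 1},
  {"slide": [0, -0.05, 1.2], "rotation": [0, 0, 0], "fingers": 1},
  {"slide": [0, -0.05, 1.6], "rotation": [0, 0, 0], "fingers": 1},
  {"slide": [0, -0.05, 1.6], "rotation": [0, 0, 0], "fingers": 1},
  {"slide": [0, -0.05, 1.6], "rotation": [0, 0, 0], "fingers": 1},
])

```text
t: 19.18
tcp_pos: [0.6425, -0.0066, 0.1884]
eef_rot: [0.993, 0.115, -0.0, -0.0]
contact_force: [0.1, -0.3, 0.3]
finger_gap: 0.0206
```

```bash
python3 - <<'E'
from stem import *
s=snap('scene','s15');st=monitor.get_state();p=st['tcp_pos'];print(st['t'],p,st['contact_force'])
np.set_printoptions(linewidth=200,precision=4,suppress=True)
V,U=stem('s15',205,216,222,236)
h=np.linspace(0,.09,50);P=np.array([proj('s15',np.r_[p[:2],p[2]-.0905+k]) for k in h])
d=U-np.interp(-V,-P[:,1],P[:,0]);print(d.round(2),d[:10].mean())
print(proj('s15',np.r_[p[:2],.097])+[d[:10].mean(),0],'hole',proj('s8',[.6411,-.0053,.097]),proj('s8',[.6408,-.0054,.097]))
to(.6426,-.0066,.1425,13.2)
print(s[216:234,218:242,1])
E
```

```text
19.2333 [ 0.64266493 -0.00657707  0.18866324] [ 0.10937814 -0.01591714 -0.96251204]
[ 0.74  0.77  0.66  0.69  0.88  0.93  0.39 -0.75 -1.59 -1.81 -1.55] 0.09136577341545546
[229.4363 224.8281] hole [230.078  224.8773] [230.1588 224.8153]
t 19.23 tcp [ 0.6427 -0.0066  0.1887] gap 0.0207 slide [-0.01  0.    4.62] rot [-0.01  0.01 -0.03]
[[119 118 119 118 118 118 120 119 117 111  98  92 101 121 132 142 149 152 153 154 155 152 151 151]
 [120 118 118 117 117 118 120 119 118 113 100  94  99 114 121 130 139 148 151 153 153 153 151 149]
 [119 120 118 119 119 117 117 119 117 116 105  93  96 109 116 119 126 137 146 150 152 150 146 138]
 [118 119 117 118 117 117 120 119 118 115 109  95  94 106 116 119 118 124 133 140 146 140 126 119]
 [120 119 119 119 119 118 119 119 117 115 107  94  91 101 111 113 115 117 124 127 131 120 111 105]
 [116 118 119 120 119 118 118 116 115 108  98  86  86  86  93  99 107 113 118 118 118 113 107 104]
 [117 118 119 119 119 117 117 109 101  90  82  80  82  76  77  81  92 102 115 117 117 117 113 110]
 [105 111 114 117 118 116 115 100  85  77  73  77  81  74  68  70  78  
[... 318 characters left out ...]
9 119]
 [106  89  79  76  79  83  78  72  69  65  61  61  62  63  66  67  70  67  78  99 116 119 118 120]
 [115 106  92  78  71  69  68  68  67  64  63  61  63  65  65  65  63  64  73  97 115 121 118 121]
 [117 114 104  93  77  66  65  63  66  62  63  62  62  64  65  62  61  61  74  96 116 121 120 119]
 [118 117 114 105  81  68  66  70  67  63  61  64  63  61  62  64  60  59  71  93 114 117 120 120]
 [118 119 117 109  89  69  68  70  68  64  62  61  61  62  61  63  61  61  66  94 114 116 119 120]
 [118 119 116 110  92  72  65  67  65  60  63  62  65  66  61  60  59  62  72  96 114 119 120 123]
 [118 118 116 112  95  72  62  63  60  60  61  61  63  64  62  60  62  66  81 106 119 121 128 142]]
```

Emit:
step_arm([
  {"slide": [0, 0, 0.4], "rotation": [0, 0, 0], "fingers": 1},
  {"slide": [0, 0, 0.8], "rotation": [0, 0, 0], "fingers": 1},
  {"slide": [0, 0, 1.2], "rotation": [0, 0, 0], "fingers": 1},
  {"slide": [0, 0, 1.5], "rotation": [0, 0, 0], "fingers": 1},
  {"slide": [0, 0, 1.5], "rotation": [0, 0, 0], "fingers": 1},
])

```text
t: 19.65
tcp_pos: [0.6423, -0.0066, 0.1728]
eef_rot: [0.993, 0.115, -0.001, -0.0]
contact_force: [0.2, 0.1, -0.1]
finger_gap: 0.0213
```

Emit:
step_arm([
  {"slide": [0, 0, 0.4], "rotation": [0, 0, 0], "fingers": 1},
  {"slide": [0, 0, 0.8], "rotation": [0, 0, 0], "fingers": 1},
  {"slide": [0, 0, 1.2], "rotation": [0, 0, 0], "fingers": 1},
  {"slide": [0, 0, 1.6], "rotation": [0, 0, 0], "fingers": 1},
  {"slide": [0, 0, 2.0], "rotation": [0, 0, 0], "fingers": 1},
  {"slide": [0, 0, 2.4], "rotation": [0, 0, 0], "fingers": 1},
  {"slide": [0, 0, 2.8], "rotation": [0, 0, 0], "fingers": 1},
  {"slide": [0, 0, 3.1], "rotation": [0, 0, 0], "fingers": 1},
  {"slide": [0, 0, 3.1], "rotation": [0, 0, 0], "fingers": 1},
  {"slide": [0, 0, 3.1], "rotation": [0, 0, 0], "fingers": 1},
])

```text
t: 20.48
tcp_pos: [0.6426, -0.0066, 0.1426]
eef_rot: [0.993, 0.115, -0.0, -0.0]
contact_force: [0.8, -0.4, -1.2]
finger_gap: 0.0209
```

Emit:
step_arm([
  {"slide": [0, 0, 0], "rotation": [0, 0, 0], "fingers": 1},
  {"slide": [0, 0, 0], "rotation": [0, 0, 0], "fingers": 1},
  {"slide": [0, 0, 0], "rotation": [0, 0, 0], "fingers": 1},
  {"slide": [0, 0, 0], "rotation": [0, 0, 0], "fingers": 1},
  {"slide": [0, 0, 0], "rotation": [0, 0, 0], "fingers": 1},
  {"slide": [0, 0, 0], "rotation": [0, 0, 0], "fingers": 1},
])

```text
t: 20.98
tcp_pos: [0.6427, -0.0065, 0.1428]
eef_rot: [0.993, 0.115, 0.0, -0.0]
contact_force: [0.3, -0.0, 0.1]
finger_gap: 0.021
```

```bash
python3 - <<'E'
from stem import *
s=snap('scene','s16');st=monitor.get_state();p=st['tcp_pos'];print(st['t'],p,st['contact_force'],st['finger_gap'])
to(.6426,-.0066,.1425,13.2)
print(proj('s16',[p[0],p[1],p[2]-.0905+.045]),proj('s16',[p[0],p[1],p[2]-.0905+.09]))
np.set_printoptions(linewidth=200)
print(s[206:234,218:242,1])
E
```

```text
21.0333 [ 0.64265705 -0.0065616   0.14272444] [-0.38477401  0.26016907 -0.5835021 ] 0.02083613175205978
t 21.03 tcp [ 0.6427 -0.0066  0.1427] gap 0.0208 slide [-0.01  0.    0.02] rot [-0.01  0.   -0.03]
[229.34303149 224.76908656] [227.8752283 212.1796368]
[[155 156 156 154 153 143 119 106 102 103 100  95  95 100 119 145 152 154 154 152 153 151 150 150]
 [154 154 156 154 152 143 121 104 105 103 102 102  98  99 115 140 151 153 153 153 151 152 151 150]
 [154 155 155 155 153 143 120 104 103 104 102 101 100 100 111 133 146 152 154 152 151 153 151 153]
 [153 155 155 156 151 137 112 103 103 104 103 101 100  97 104 124 141 151 153 153 153 154 153 153]
 [153 155 155 157 153 134 110 103 104 104 104 102  99  96 100 114 133 148 154 153 153 154 154 152]
 [155 156 159 162 156 132 110 101 102 105 103 101  99  99  99 110 130 149 152 152 154 154 153 153]
 [160 161 161 162 151 124 104 102 101 102 105 101 101 100 101 112 133 149 154 153 154 153 152 154]
 [162 154 145 140 133 116 105 102 102 103 103 103 104 106 113 128 144 151 154 154 153 152 153 153]
 [153 140 126 124 122 116 110 108 106 105 104 105 1
[... 1229 characters left out ...]
9 120]
 [104  91  77  73  79  84  74  63  62  61  61  63  69  65  64  59  62  65  76 100 117 119 119 119]
 [114 105  91  75  68  69  67  63  62  62  62  62  64  63  63  59  62  62  75  97 116 121 120 121]
 [118 115 108  91  76  64  62  59  64  62  63  62  61  64  63  64  63  64  71  97 116 120 121 121]
 [119 120 115 105  85  67  66  67  68  64  63  62  63  61  62  60  59  61  69  92 112 120 119 121]
 [116 116 115 105  87  67  67  70  69  64  63  62  63  63  59  60  60  63  68  95 112 118 121 118]
 [105 108 107  98  84  68  65  66  63  60  60  66  64  61  64  61  60  61  74  94 114 118 118 120]
 [ 98  99 100  95  82  66  62  64  60  60  61  61  61  65  62  61  61  62  79 104 116 119 116 117]]
```

```bash
python3 -c "
from h import *
print(env.job_done())"
```

```text
the job is handed in; nothing more can be done
None
```

I did every step of the job and handed it in at about t = 21 s. The hand-in gives no verdict.

**What I did:**
- I levered the flip cap up with the smaller black knife, and a later picture showed it fully open behind the hole.
- I laid the knife back on the counter where it had been. It fell about 6 mm on release, and the camera afterwards showed it in its original place and attitude.
- I lifted the probe from its stand and lowered it into the guide hole.

**Last checks:**

| Check | Result |
|---|---|
| Ring height | within about 1 pixel (roughly 3 mm) of the mouth's height |
| Stem centring | about 0.1 pixel from the hole's centre in the scene view, measured just before the final descent; with calibration error I put it within about 1 mm |
| Contact with the pan | none felt; wrist force stayed at noise level, about 1 N |
| Tilt | about 0.01 rad in the images |
| Gripper opening | 21 mm, closed on the handle |
| Arm | still |

**What disagreed or went unchecked:**
- **Height reading:** the reported TCP height was about 34 mm below the real fingertips. My first close missed above the knife handle, so I found the offset from the images and by feeling downward, and used it from then on.
- **Camera agreement:** the two cameras differed by 2–3 mm. I cancelled this by comparing the stem and the hole in the same view.
- **Top view:** the arm blocked it over the port, so the final centring rests on the scene camera plus an earlier top measurement.
- **Cap and knife at the end:** I did not look at them again after the cap opened and the knife was released.

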